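# Gauge a rail strip on the bench micrometer, by the ratchet

## Task

Gauge the loose black rail strip on the bench micrometer: lay it along the guide and across the outer work rest, its plain end (the one without the coloured cap) gently home against the end stop under the spindle, and let it go. Then, with a light grip on the knurled ratchet at the very top, turn it clockwise until the spindle bears on the strip and the ratchet has clicked three times (five at most), and leave it set like that. Do not crush the plastic strip or force the head, and leave the things lying around where they are.

Things in the scene. Friction and masses are not known exactly. Their poses are not given: they have to be found in the camera images.
- strip_mid (a point): centre of the black plastic rail strip, half-way up. The rail is 205 mm long, 6.8 mm wide, 12 mm high, lying upright on the bench (small nubs on top, 10 mm wide, reach 15 mm). x across it, y along it towards the plain end, z up. 18 to 31 g
- strip_end (a point): middle of the plain end face of the strip (102.5 mm from its centre, 6 mm up); the other end wears a small coloured cap. It is this end that goes to the end stop
- end_stop: end stop of the guide. Origin: foot of its face, mid-width, on the guide's floor 40 mm above the bench. x along the guide into the stop, z up. The guide reaches 46 mm back along -x, 10.5 mm wide, walls flaring to 20 mm at 9 mm height; a like work rest, 12 mm long, stands 171 mm back; between them 115 mm clear for fingers, only rods 18 mm either side, 13 mm high. Press it with under 15 N
- spindle: measuring spindle, 6 mm rod; origin at the centre of its lower tip, on the micrometer's axis, 5 mm on the open side of the end stop's face; at the start 2.4 to 4.8 mm above the strip's rail height. Axes as end_stop. Moves down 10 mm per clockwise turn of the thimble, does not turn itself. Head arm round it: 74 to 121 mm above the bench, 18 mm radius
- ratchet_grip (a point): on the axis of the knurled ratchet cap at the very top, 13 mm above its foot; the cap is 24 mm in diameter, 143.5 to 167.5 mm above the bench. Below it the thimble (36 mm flange, 116 to 143 mm) drives the spindle directly, without clutch. Black lines on cap and flange meet at the start and part as the ratchet slips. Axes not fixed
- ratchet (a joint): how far the cap has slipped on the thimble, rad, clockwise from above positive, 0 at the start. One click is 0.419 rad (15 a turn): three read 1.26, five 2.09. The thimble turns with the cap at 0.055 N m until the spindle meets the strip; some 0.7 rad later the clutch clicks, swinging between 0.04 and 0.10 N m
- block_a: steel setting block, 32 x 50 x 22 mm, left of and behind the work; not to be moved
- marker_pen: marker pen, 135 mm long, lying right of the micrometer; not to be moved
- count_pad: blue notebook, 148 x 109 x 14 mm, at the right front; not to be moved
- block_c: white block with three holes, 25 x 67 x 14 mm, on the right; not to be moved
There are look-alikes about, which are no part of the job. There is more than one size of the part that bears strip_mid; the job needs the larger.

How it is judged:
By the outcome, as a careful person would: the job done as asked, in the order asked, and still so for the second after the job is handed in, with the robot touching nothing.
It also fails if it takes over 72 s, if anything falls off the work surface, if the arm or the gripper's body presses on something with over 40 N, if the wrist force passes 120 N, or if a joint passes its speed limit or range.

## Robot

A 6-joint arm with a two-finger parallel gripper is mounted at the origin on a cart in front of the work surface, level with it; the furniture and walls round the work are solid. World frame = base frame: x ahead of the robot, y to its left, z up, the work surface at z = 0. Lengths are in m, angles in rad, forces in N, time in s.
With the tool pointing down it reaches from about 0.35 to 0.875 m from the base axis. Payload 15.5 kg.
Tool frame: the origin (TCP) lies midway between the tips of the shut fingers; the grasp point (between the pads) lies 19 mm behind it; z points along the fingers, y is the direction in which the jaws open and shut (so a half turn about z gives the same grasp; the last joint's range is limited). The gripper opens to 85 mm and grips with 20 to 120 N. Pads are 22 mm wide; open, the fingers measure 114 mm over their backs; the gripper's body (76 mm by 85 mm) begins 54 mm behind the grasp point. The pads swing forward as they close: fully open they stand 13 mm farther back than shut.
Start: joints at [-1.268, 0.494, 1.345, -0, 1.302, -0.096], TCP at [0.242, -0.576, 0.231] pointing down, gripper open.
Joint ranges: [-2.91, 2.91], [-0.82, 2.16], [0.22, 2.67], [-1.22, 4.37], [0.12, 2.79], [-3.08, 3.08]. Speed limits (rad/s): [1.89, 1.89, 2.57, 3.01, 3.01, 3.01].

## Interface

Orientations are given as a rotation vector (axis times angle).
In Python, from bench import manip, get_image, camera_params, models gives the robot as it stands.
- The arm moves only by the tool arm_command, never from a script. Its argument "increments" is one flat list of numbers, 7 for each row, row after row: the shift along the tool's x, y, z in m, then the turn, a rotation vector about the tool's x, y, z in degrees, then the opening in per cent of the stroke, from 0 (shut) to 100 (fully open). A call has 1 to 20 rows; each row shifts and turns the commanded pose from where the row before left it, along the tool's axes as they then stand; what a row does not reach is not made up. A row lasts 1/12 s, in which the tool goes at most 41.7 mm and 7.16 degrees, less where a joint would pass 70% of its speed; a pose out of reach is approached as far as the arm can. A call is refused whole if a number of a shift passes 0.0417 or a number of a turn 7.16, either way. A call with a gripper value outside its range is refused whole. The fingers move at their own pace and stop on an object; "force" is the grip in N (left out, the last holds). Time passes only in rows, so rows that do not move let the fingers close. It gives the time, the measured TCP pose, the force and the opening at its end, in the units of the state.
- manip.get_state(): the state, without advancing time (a new reading comes with each control period).
- get_image(name): name is "scene" or "top" or "wrist"; returns (picture, depth): 400x640x3 uint8, blue, green, red; 400x640 float32, m along the optical axis (not along the pixel's ray), 0 where there is no reading.
- camera_params(name): a dict with "vertical_fov" (degrees; the focal length in pixels is half the picture's height over the tangent of half this angle, whatever the lens; pixels are square), "cx", "cy" (the principal point, pixels), "camera_from_world" (4x4, takes a point from world to camera coordinates). Camera axes: x right, y down, z forward; pixel columns grow to the right and rows downward; lengths in m; the calibration is good to about 2 mm. A picture is of the moment at which its call begins: read the wrist's pose just before it. camera_params takes no time and is no camera call; for the wrist camera it gives the pose at the moment of the call.
- manip.close_job(): hands the job in, once; it reports no verdict.
Trained networks look in the newest picture that a camera, given by its name, has taken for a name from the list of things; names that differ only in an ending like _2 or _b are one class to them, and where a whole thing is asked for, a point or a joint stands for the part that bears it (a point fixed in the world has none). Each returns a list of dicts, best first, with "conf" (0 to 1); they miss things now and then, are a little off and sometimes report something else, mostly with a low value. They report only what shows in the picture. A call takes as long as a camera call. They do not tell look-alikes from the thing itself.
- models.look_for(camera, query): "extent" ([centre column, centre row, width, height] in pixels, round what is visible of it).
- models.outline_of(camera, query): "region" (400x640 bool, what is visible of it) and "extent" ([centre column, centre row, width, height] in pixels, round what is visible of it).
- models.mark_of(camera, query): "centre" ([column, row] in pixels: a listed point, or the origin of a listed thing).
The state is a dict: "time_s": time; "q": joint angles; "joint_velocities": joint speeds; "joint_efforts": joint torques, N m; "position": TCP position; "eef_rot": TCP orientation; "contact_force": force on the tool from outside, world axes, zero at the start; "torque": the same for the moment, N m; "grip_width": finger opening in m.
Only numpy, scipy, OpenCV 4.12 (cv2) and the standard library are available. Lean on these libraries where they do the work, as an engineer would, in place of code of your own. Each camera call takes 0.05 s, during which the arm holds its last target.

## Working session

There is one attempt and no reset: what is moved stays moved. The work goes in short steps, Python scripts to look and compute and a tool call to move; the robot and the scene stay as the last step left them, time stands still between calls to the robot, and variables do not carry over. Pictures are saved under pics/ and viewed, and the job is handed in when it is done.

Besides the shell and the picture viewer there is one more tool, called after "Emit:" in YAML: its name, and indented under it one key for each argument. arm_command: Moves the arm, as the interface text tells. Its arguments: {"type":"object","properties":{"increments":{"type":"array","items":{"type":"number"}},"force":{"type":"number"}},"required":["increments"]}

```bash
ls; mkdir -p pics
python3 - <<'E'
from bench import manip,get_image,camera_params,models
import cv2
s=manip.get_state();print(s)
for c in("scene","top","wrist"):
    im,d=get_image(c);cv2.imwrite(f"pics/{c}0.png",im)
    p=camera_params(c);print(c,p)
    import numpy as np
    np.savez(f"pics/{c}0.npz",im=im,d=d,T=p["camera_from_world"],f=200/np.tan(np.radians(p["vertical_fov"]/2)),cx=p["cx"],cy=p["cy"])
print(manip.get_state()["time_s"])
E
```

```text
pics
{'time_s': 0.0, 'q': array([-1.26849296e+00,  4.94205948e-01,  1.34616384e+00, -1.27041684e-05,
        1.30248597e+00, -9.54790540e-02]), 'joint_velocities': array([ 2.31479318e-04, -2.28233076e-03,  7.29673939e-04,  1.63603812e-03,
       -4.31062388e-05, -2.52877583e-03]), 'joint_efforts': array([-8.78417690e-03, -8.82159948e+01, -3.83869135e+01, -8.91849177e-04,
        1.04284522e-02, -5.73165221e-05]), 'position': array([ 0.24200861, -0.57583793,  0.23067502]), 'eef_rot': array([-3.07842870e+00, -6.20481005e-01,  2.23858223e-04]), 'contact_force': array([-0.23298599, -1.09930475, -0.05936956]), 'torque': array([-0.04552395,  0.0159419 ,  0.00743053]), 'grip_width': 0.08530539676563106}
scene {'vertical_fov': 57.07844454870135, 'cx': 313.22717508120604, 'cy': 200.1286063909199, 'camera_from_world': array([[-0.83191471, -0.5548845 , -0.00459414,  0.48692315],
       [-0.32664214,  0.49637989, -0.80430834,  0.25488447],
       [ 0.44857867, -0.6676153 , -0.5941944 ,  0.82540209],
       [ 0.        ,  0.        ,  0.        ,  1.        ]])}
top {'vertical_fov': 43.10380368259647, 'cx': 324.8880771590901, 'cy': 199.25913657808994, 'camera_from_world': array([[ 0.01141193, -0.99979614, -0.01665689,  0.01922868],
       [-0.98649848, -0.0085354 , -0.16354783,  0.58505985],
       [ 0.16337231,  0.01829839, -0.98639478,  1.18664778],
       [ 0.        ,  0.        ,  0.        ,  1.        ]])}
wrist {'vertical_fov': 63.63923603215135, 'cx': 320.02952272396175, 'cy': 202.56646286101568, 'camera_from_world': array([[ 0.38925702, -0.92112644, -0.00224747, -0.62448918],
       [-0.8753199 , -0.37065739,  0.31052885, -0.03993823],
       [-0.28686938, -0.11890828, -0.9505613 ,  0.38088534],
       [ 0.        ,  0.        ,  0.        ,  1.        ]])}
0.15
```

View pics/scene0.png

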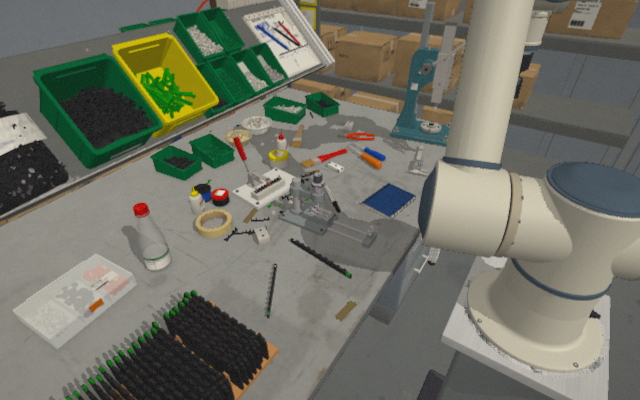

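View pics/top0.png

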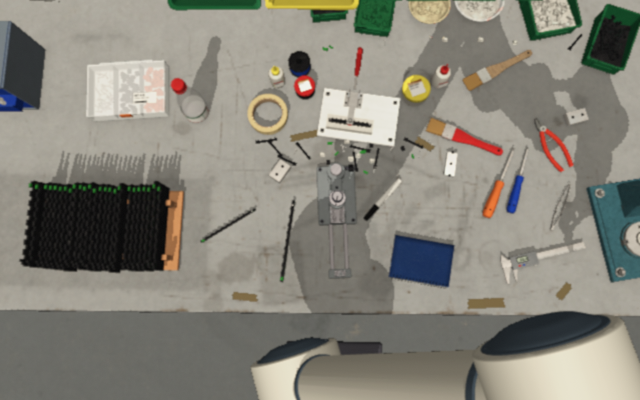

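View pics/wrist0.png

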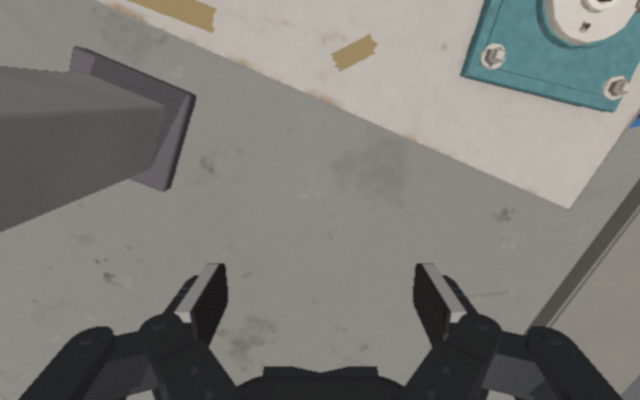

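```bash
cat > h.py <<'E'
import numpy as np,cv2
from bench import manip,get_image,camera_params,models
from scipy.spatial.transform import Rotation as R
def P(c):
    p=camera_params(c);f=200/np.tan(np.radians(p["vertical_fov"]/2));return f,p["cx"],p["cy"],p["camera_from_world"]
def ray(c,uv,z=None,d=None,par=None):
    f,cx,cy,T=par or P(c);Ti=np.linalg.inv(T)
    r=Ti[:3,:3]@np.array([(uv[0]-cx)/f,(uv[1]-cy)/f,1]);o=Ti[:3,3]
    k=d if d is not None else (z-o[2])/r[2]
    return o+k*r
def proj(c,X,par=None):
    f,cx,cy,T=par or P(c);X=np.atleast_2d(X);q=X@T[:3,:3].T+T[:3,3]
    return np.c_[cx+f*q[:,0]/q[:,2],cy+f*q[:,1]/q[:,2]]
E
python3 - <<'E'
from h import *
im,d=get_image("top")
for q,z in(("strip_mid",.006),("strip_end",.006),("end_stop",.04),("spindle",.055),("ratchet_grip",.1565),("block_a",.011),("marker_pen",.007),("count_pad",.007),("block_c",.007)):
    for m in models.mark_of("top",q)[:3]:
        print(q,round(m["conf"],2),np.round(m["centre"],1),ray("top",m["centre"],z=z).round(4))
cv2.imwrite("pics/topz.png",cv2.resize(im[130:300,190:420],None,fx=3.4,fy=3.4,interpolation=cv2.INTER_CUBIC))
im,d=get_image("scene")
cv2.imwrite("pics/scz.png",cv2.resize(im[160:330,190:420],None,fx=3.4,fy=3.4,interpolation=cv2.INTER_CUBIC))
for q in("strip_mid","strip_end","end_stop","ratchet_grip"):
    z=dict(strip_mid=.006,strip_end=.006,end_stop=.04,ratchet_grip=.1565)[q]
    for m in models.mark_of("scene",q)[:3]:
        print(q,round(m["conf"],2),np.round(m["centre"],1),ray("scene",m["centre"],z=z).round(4))
E
```

```text
strip_mid 0.74 [286.2 237.1] [0.4953 0.1214 0.006 ]
strip_mid 0.58 [227.9 225.2] [0.5237 0.2686 0.006 ]
strip_end 0.74 [293.9 197.9] [0.5947 0.1043 0.006 ]
strip_end 0.66 [257.8 213.1] [0.5551 0.1944 0.006 ]
ratchet_grip 0.5 [336.2 199.6] [ 0.5664 -0.002   0.1565]
block_a 0.76 [281.  172.8] [0.6582 0.138  0.011 ]
marker_pen 0.67 [383.1 198.8] [ 0.5941 -0.1207  0.007 ]
count_pad 0.56 [421.8 259.4] [ 0.4435 -0.2148  0.007 ]
count_pad 0.29 [448.9 166.3] [ 0.6792 -0.288   0.007 ]
block_c 0.76 [281.  172.8] [0.659  0.1385 0.007 ]
strip_mid 0.78 [316.5 258.6] [0.4909 0.1261 0.006 ]
strip_mid 0.61 [272.4 292.4] [0.5172 0.2761 0.006 ]
strip_end 0.65 [292.4 233.6] [0.6012 0.082  0.006 ]
strip_end 0.51 [277.2 265.2] [0.5619 0.201  0.006 ]
end_stop 0.35 [316.4 210.9] [ 0.5778 -0.0056  0.04  ]
ratchet_grip 0.65 [316.9 178.5] [ 5.727e-01 -3.000e-04  1.565e-01]
```

View pics/topz.png

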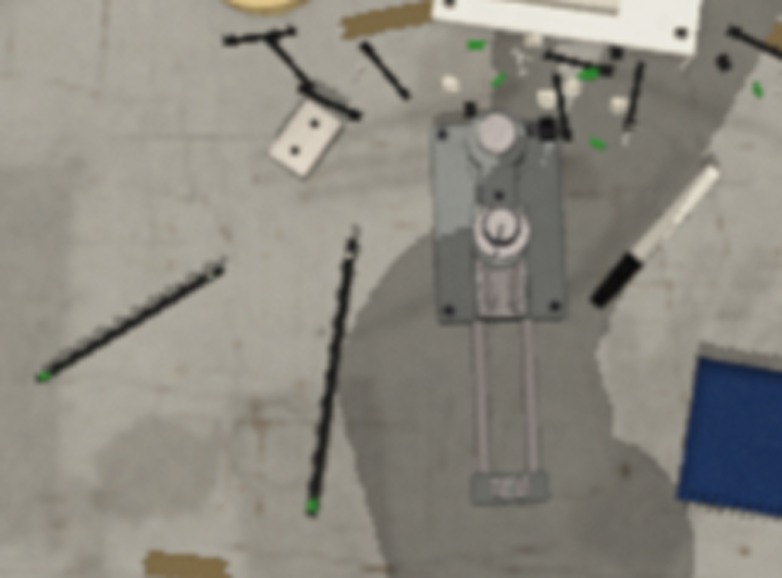

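View pics/scz.png

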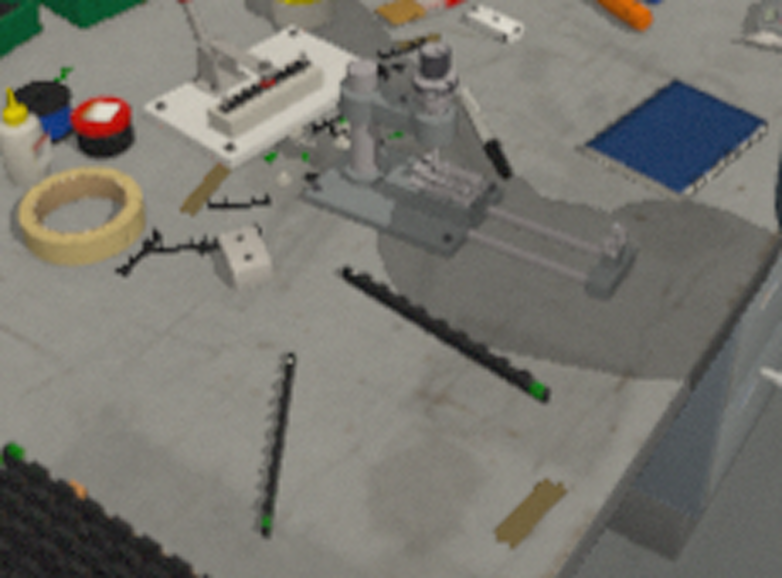

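```bash
cat >> h.py <<'E'
def pose():
    s=manip.get_state();return s,s["position"],R.from_rotvec(s["eef_rot"])
def delta(pt,Rt):
    """total tool-frame shift and turn from present pose to target"""
    s,p,Rc=pose();return (Rc.inv().apply(np.array(pt)-p)).round(4),np.degrees((Rc.inv()*Rt).as_rotvec()).round(2)
def down(yawx):  # tool z down, tool x at yaw (deg)
    c,s_=np.cos(np.radians(yawx)),np.sin(np.radians(yawx))
    x=np.array([c,s_,0]);z=np.array([0,0,-1.]);return R.from_matrix(np.c_[x,np.cross(z,x),z])
E
python3 - <<'E'
from h import *
s,p,Rc=pose()
T=P("wrist")[3];c=-T[:3,:3].T@T[:3,3]
print("cam in tool",Rc.inv().apply(c-p),Rc.inv().as_matrix()@T[:3,:3].T)
print(Rc.as_matrix())
a=ray("top",[293.8,198.2],z=.008);b=ray("top",[281.8,279.4],z=.008);print(a,b,np.linalg.norm(a-b),np.degrees(np.arctan2(*(a-b)[[1,0]])))
print("small",np.linalg.norm(ray("top",[255,209],z=.008)-ray("top",[202,241],z=.008)))
print(delta([.43,.06,.3],down(175)))
E
```

```text
cam in tool [ 0.08157823  0.00030999 -0.14220605] [[ 2.04707512e-03 -9.50532400e-01 -3.10618684e-01]
 [ 9.99997087e-01  2.34311590e-03 -5.79934277e-04]
 [ 1.27906190e-03 -3.10616592e-01  9.50534427e-01]]
[[ 9.21923914e-01  3.87371006e-01 -1.41674689e-05]
 [ 3.87371007e-01 -9.21923913e-01  4.13657863e-05]
 [ 2.96257794e-06 -4.36241743e-05 -9.99999999e-01]]
[0.59354704 0.10432716 0.008     ] [0.39089056 0.1295183  0.008     ] 0.20421616729093064 -7.085782900616606
small 0.15349776760667372
(array([ 0.4197, -0.5137, -0.0687]), array([  -0.  ,   -0.  , -152.21]))
```

Run:
```python
from h import *
print(delta([.51,.05,.3],down(173)),delta([.51,.05,.3],down(173))[0]/18)
```

```text
(array([ 0.4895, -0.4735, -0.0687]), array([  -0.  ,   -0.  , -150.21])) [ 0.02719444 -0.02630556 -0.00381667]
```

Emit:
arm_command:
  increments: [0.0272,-0.0263,-0.0038,0,0,0,100,0.0272,-0.0263,-0.0038,0,0,0,100,0.0272,-0.0263,-0.0038,0,0,0,100,0.0272,-0.0263,-0.0038,0,0,0,100,0.0272,-0.0263,-0.0038,0,0,0,100,0.0272,-0.0263,-0.0038,0,0,0,100,0.0272,-0.0263,-0.0038,0,0,0,100,0.0272,-0.0263,-0.0038,0,0,0,100,0.0272,-0.0263,-0.0038,0,0,0,100,0.0272,-0.0263,-0.0038,0,0,0,100,0.0272,-0.0263,-0.0038,0,0,0,100,0.0272,-0.0263,-0.0038,0,0,0,100,0.0272,-0.0263,-0.0038,0,0,0,100,0.0272,-0.0263,-0.0038,0,0,0,100,0.0272,-0.0263,-0.0038,0,0,0,100,0.0272,-0.0263,-0.0038,0,0,0,100,0.0272,-0.0263,-0.0038,0,0,0,100,0.0272,-0.0263,-0.0038,0,0,0,100]

```text
time_s: 2.4
position: [0.5105, 0.0519, 0.3001]
eef_rot: [3.079, 0.621, 0.001]
contact_force: [2.1, -1.5, -0.2]
grip_width: 0.0853
```

Emit:
arm_command:
  increments: [0,0,0,0,0,-7.1,100,0,0,0,0,0,-7.1,100,0,0,0,0,0,-7.1,100,0,0,0,0,0,-7.1,100,0,0,0,0,0,-7.1,100,0,0,0,0,0,-7.1,100,0,0,0,0,0,-7.1,100,0,0,0,0,0,-7.1,100,0,0,0,0,0,-7.1,100,0,0,0,0,0,-7.1,100,0,0,0,0,0,-7.1,100,0,0,0,0,0,-7.1,100,0,0,0,0,0,-7.1,100,0,0,0,0,0,-7.1,100,0,0,0,0,0,-7.1,100,0,0,0,0,0,-7.1,100,0,0,0,0,0,-7.1,100,0,0,0,0,0,-7.1,100,0,0,0,0,0,-7.1,100,0,0,0,0,0,-7.1,100]

```text
time_s: 4.07
position: [0.5101, 0.0499, 0.2997]
eef_rot: [0.406, 3.115, -0.0]
contact_force: [-0.0, 0.1, 0.2]
grip_width: 0.0856
```

Run:
```python
from h import *
par=P("wrist");im,d=get_image("wrist")
cv2.imwrite("pics/w1.png",im);print(manip.get_state()["q"].round(3))
np.savez("pics/w1.npz",im=im,d=d,T=par[3])
for q,z in(("strip_mid",.006),("strip_end",.006),("end_stop",.04),("spindle",.055),("ratchet_grip",.1565)):
    for m in models.mark_of("wrist",q)[:3]:
        u=np.round(m["centre"],1);print(q,round(m["conf"],2),u,ray("wrist",u,z=z,par=par).round(4))
```

```text
[-0.019  0.269  1.516  0.     1.356 -1.341]
strip_mid 0.77 [364.1 130.6] [0.4905 0.1172 0.006 ]
strip_mid 0.58 [477.4 128.2] [0.5257 0.263  0.006 ]
strip_end 0.84 [370.3 202.5] [0.5909 0.1043 0.006 ]
strip_end 0.84 [433.3 169.9] [0.5667 0.1981 0.006 ]
ratchet_grip 0.97 [283.9 263.6] [ 0.5776 -0.0035  0.1565]
```

View pics/w1.png

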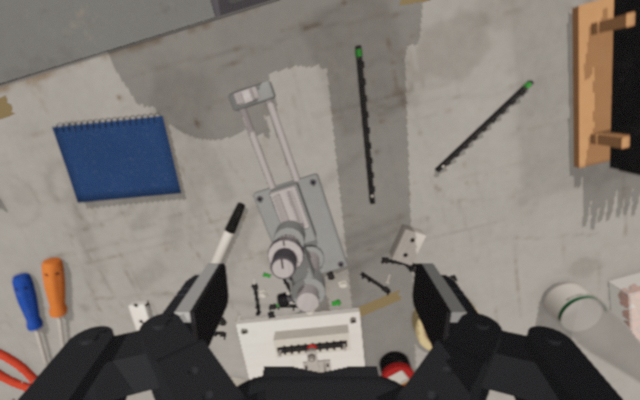

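Run:
```python
from h import *
z=np.load("pics/w1.npz");im=z["im"]
cv2.imwrite("pics/w1a.png",cv2.resize(im[70:290,220:400],None,fx=2.7,fy=2.7,interpolation=cv2.INTER_CUBIC))
im2,d2=z["im"],z["d"]
# depth-derived heights map
f=200/np.tan(np.radians(63.63923603215135/2));cx,cy=320.0295,202.566
v,u=np.mgrid[0:400,0:640];T=z["T"];Ti=np.linalg.inv(T)
X=np.stack([(u-cx)/f*d2,(v-cy)/f*d2,d2],-1)@Ti[:3,:3].T+Ti[:3,3]
np.save("pics/w1X.npy",X.astype(np.float32))
h=X[...,2];print(np.median(h[100:200,320:350]))
for r in range(80,230,6): print(r,(h[r,235:325:3]*1000).round().astype(int))
```

```text
-0.0005900839404407443
80 [ 0 -1 -2 -1  0 -2  0  0 -1 -1 -1 14 -2 -1 -1 -1 -1 -1  0 -2  0 -2 -1  0
 -2 -1 -3  0  0  0]
86 [ 0 -1 -1 -1  0 15 18 37 18 17 18 16 16 -1  0 -1  0  0  1 -1 -1 -1 -1 -2
 -1  0 -1 -3  0  0]
92 [ 18  40  43  40  39  37  46  48  17  17  18  17  18 442  -1  -1  -2  -1
  -1  -1  -2   0   0  -1  -2  -1  -3   0   0  -1]
98 [16 47 46 40 38 40 44 40 18 16 19 18 16 -1  0  0 -1 -1  0  0 -1 -1 -1 -1
 -1  0 -2 -1 -1 -1]
104 [17 17 37 16 17 17 15 -1  1 -2  1 12 12  9 -1 -1  1  0 -1 -1  1  1 -1 -1
 -2  0 -1  0 -1 -1]
110 [ 1 -2 13 12  8 -1  0  0 -1  0  0 -2 12 11  0 -1 -2 -2 -1  0  0  0 -1  1
  0  0  1  1 -1  0]
116 [-1 -1 -1 12 12 -1 -1  0 -1 -1  0 -1 11 14 11 -1 -1 -1 -1 -2 -1 -1  1 -1
 -1  1 -2  0 -1 -2]
122 [-1 -1  0 -2 13 11  0 -1 -1 -1 -1  0  1 11 12 10  0 -1 -1 -2  0  1  0  0
  0  0  0 -2  0  0]
128 [  0  -1   0  -1  11  12  10   0  -1  -1  -1  -2   0  -2 442  12  -1   0
  -1  -2   0   1   0  -1   0   0   1  -1   0  -2]
134 [-1 -1 -1 -1  0 12 11  9 -1 -2 -1 -2 -2  0  0 12 11 -1 -1 -2  0 -1 -1  0
  0  0 -1 -1 -1 -2]
140 [-1 -2 -1 -1 -1  0 13 12 -1 -1 -1  0 -1 -1 -1 1
[... 763 characters left out ...]
 8 12 20 26 32 34 37 40 39 40 32 14 13
 13 13 14 12 14 11]
194 [ 0 -1 -1  0 -2  0  1 13 14 13 13 13 41 40 42 38 39 41 46 47 41 35 28 13
 13 13 13 13 13 12]
200 [ 0  0  0  0 -1  0 -2 14 17 16 13 13 14 39 48 44 40 40 39 47 47 39 35 22
 12 13 13 12 11 13]
206 [  0  13  14  10  -1   0  -1   0  12  13  14  13  12  35  48  47 442  40
  39 442  47  39  40  35  12  15  13  13  13  15]
212 [13 15 11  0  0 -1 -1  0  1 14 12 13 13 13 39 49 46 41 38 39 45 49 39 38
 33 13 15 14 14 14]
218 [ 17 442   0  -1  -1   0  -1   0  -1  12  13  14  14  13  14  40  48  46
  39  38  40  46  48  40  35  24  14  14  14  14]
224 [13 10 -1  0 -1 -1 -2 -1 -1 -2 14 13 12 14 13 87 94 96 99 98 95 90 50 39
 40 35 14 13 14 14]
```

View pics/w1a.png

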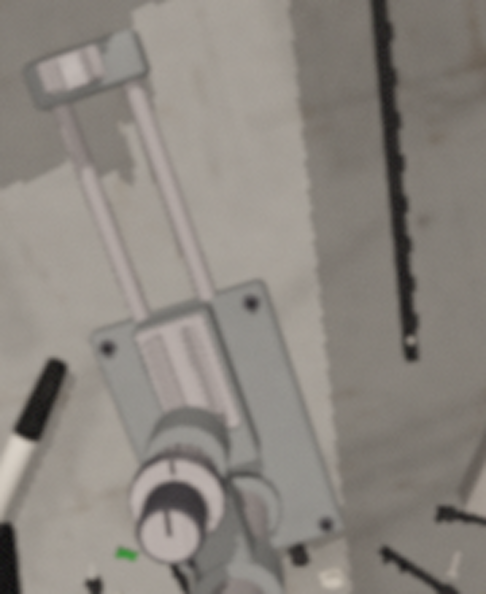

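```bash
cat >> h.py <<'E'
def cloud(c="wrist",par=None,d=None):
    f,cx,cy,T=par;v,u=np.mgrid[0:400,0:640];Ti=np.linalg.inv(T)
    X=np.stack([(u-cx)/f*d,(v-cy)/f*d,d],-1)@Ti[:3,:3].T+Ti[:3,3];X[d<=0]=np.nan
    return X
def circ(xy):
    from scipy.optimize import least_squares
    r=least_squares(lambda q:np.hypot(xy[:,0]-q[0],xy[:,1]-q[1])-q[2],[*xy.mean(0),.012],loss="soft_l1",f_scale=.001);return r.x
E
python3 - <<'E'
from h import *
X=np.load("pics/w1X.npy").astype(float);Z=X[...,2]
# cap
m=(Z>.155)&(Z<.175)&(abs(X[...,0]-.575)<.03)&(abs(X[...,1])<.03)
q=X[m];print("cap",len(q),q.mean(0),q.min(0),q.max(0))
t=q[q[:,2]>.163];hull=cv2.convexHull((t[:,:2]*1e4).astype(np.float32))
print("top med z",np.median(t[:,2]),"enclosing",np.array(cv2.minEnclosingCircle((t[:,:2]*1000).astype(np.float32))[0]),cv2.minEnclosingCircle((t[:,:2]*1000).astype(np.float32))[1], t[:,:2].mean(0))
# flange
m=(Z>.138)&(Z<.147)&(abs(X[...,0]-.575)<.03)&(abs(X[...,1])<.03);t=X[m];print("flange",len(t),cv2.minEnclosingCircle((t[:,:2]*1000).astype(np.float32)))
# rods
m=(Z>.0085)&(Z<.0155)&(X[...,0]>.425)&(X[...,0]<.515)&(abs(X[...,1])<.035)
q=X[m];print("rods",len(q));
yc=np.median(q[:,1])
from numpy import polyfit
a=None
for it in range(4):
    res=[]
    c0=np.zeros(len(q))+yc if a is None else a
    side=q[:,1]>c0
    L=polyfit(q[side,0],q[side,1],1);Rr=polyfit(q[~side,0],q[~side,1],1)
    a=(np.polyval(L,q[:,0])+np.polyval(Rr,q[:,0]))/2
print(L,Rr,np.polyval(L,.47)-np.polyval(Rr,.47))
M=(L+Rr)/2;print("axis at .4,.57",np.polyval(M,.4),np.polyval(M,.57),"yaw",np.degrees(np.arctan(M[0])))
# strip
m=(Z>.008)&(Z<.018)&(X[...,0]>.37)&(X[...,0]<.62)&(X[...,1]>.085)&(X[...,1]<.15)
q=X[m];p=polyfit(q[:,0],q[:,1],1);print("strip",len(q),p,np.degrees(np.arctan(p[0])),q[:,0].min(),q[:,0].max(),np.polyval(p,q[:,0].min()),np.polyval(p,q[:,0].max()))
m=(Z>.036)&(Z<.052)&(X[...,0]>.37)&(X[...,0]<.56)&(abs(X[...,1])<.03);q=X[m]
for lo,hi in((.37,.43),(.49,.56)):
    w=q[(q[:,0]>lo)&(q[:,0]<hi)];print("rest/guide",w.min(0),w.max(0),np.median(w,0)); n=w[w[:,2]>.0445]; print(" walls",n.mean(0))
E
```

```text
cap 570 [ 0.57392736 -0.00217671  0.16547712] [ 0.56377691 -0.01591305  0.15502352] [0.58863086 0.00915544 0.16892383]
top med z 0.1669924557209015 enclosing [576.07098389  -3.18340731] 12.797136306762695 [ 0.57515451 -0.00278487]
flange 451 ((576.0400390625, -3.276876449584961), 18.774978637695312)
rods 967
[ 0.05135835 -0.01393148] [ 0.0512729  -0.04979093] 0.035899614249223055
axis at .4,.57 -0.011334959140508267 -0.0026113033589791473 yaw 2.937591872397906
strip 987 [-0.12437405  0.18029726] -7.089701254662262 0.38830485939979553 0.5913267135620117 0.13200221538736423 0.10675156458248215
rest/guide [ 0.40332285 -0.0244036   0.03654886] [0.41822067 0.00207769 0.05145167] [ 0.4109681  -0.01200051  0.04279656]
 walls [ 0.41082632 -0.01163646  0.04730093]
rest/guide [ 0.53164244 -0.02236563  0.03618016] [0.55998951 0.01378517 0.05066542] [ 0.54509497 -0.00389823  0.04023474]
 walls [ 0.54722762 -0.0044989   0.04733512]
```

Run:
```python
from h import *
t,r=delta([.4898,.1194,.10],down(172.91));print(t,r)
```

```text
[0.0381 0.0616 0.1997] [ 0.    0.   -8.34]
```

Emit:
arm_command:
  increments: [0.0064,0.0103,0.0333,0,0,0,50,0.0064,0.0103,0.0333,0,0,0,50,0.0064,0.0103,0.0333,0,0,0,50,0.0064,0.0103,0.0333,0,0,0,50,0.0064,0.0103,0.0333,0,0,0,50,0.0064,0.0103,0.0333,0,0,0,50,0,0,0,0,0,-4.17,50,0,0,0,0,0,-4.17,50,0,0,0,0,0,0,50]

```text
time_s: 5.12
position: [0.489, 0.1198, 0.0993]
eef_rot: [-0.185, -3.135, 0.0]
contact_force: [0.9, -0.0, -0.2]
grip_width: 0.043
```

Run:
```python
from h import *
s,p,Rc=pose();par=P("wrist");im,d=get_image("wrist");cv2.imwrite("pics/w2.png",im)
X=cloud(par=par,d=d);Z=X[...,2]
m=(Z>.007)&(Z<.018)&(X[...,0]>.37)&(X[...,0]<.62)&(X[...,1]>.085)&(X[...,1]<.15)
q=X[m];a=np.polyfit(q[:,0],q[:,1],1);print("strip",len(q),a,np.degrees(np.arctan(a[0])),q[:,0].min(),q[:,0].max())
print(p,Rc.as_rotvec(),s["grip_width"],s["contact_force"])
# in-slices
for x in np.arange(.46,.53,.01):
    w=q[abs(q[:,0]-x)<.004];print(round(x,3),w[:,1].min(),w[:,1].max(),w[:,2].max(), np.polyval(a,x)) if len(w) else 0
```

```text
strip 2741 [-0.12433241  0.18004685] -7.087351598124217 0.38843886728896243 0.5919236489393338
[0.48902436 0.11980675 0.09928081] [-1.85391052e-01 -3.13500115e+00  3.16940632e-04] 0.04296776954700951 [ 0.90308684 -0.00308187 -0.24953135]
0.46 0.11935543780111858 0.12609098598656815 0.013547342047650152 0.12285394350829212
0.47 0.11675458762339598 0.12632683439428266 0.016223139741429554 0.12161061941448698
0.48 0.11696700300379442 0.12379810583164101 0.013172064250881521 0.12036729532068183
0.49 0.11438494437459688 0.12408883851342586 0.015385876549939392 0.11912397122687668
0.5 0.11457933992341615 0.12154805277926342 0.01332877230533186 0.11788064713307153
0.51 0.11178527195510617 0.1211144284641684 0.01621412371935338 0.11663732303926637
0.52 0.1120847395238633 0.11842271692084404 0.013422710534829352 0.11539399894546122
0.53 0.10929921651769374 0.11882441429626506 0.015870910104826663 0.11415067485165606
```

View pics/w2.png

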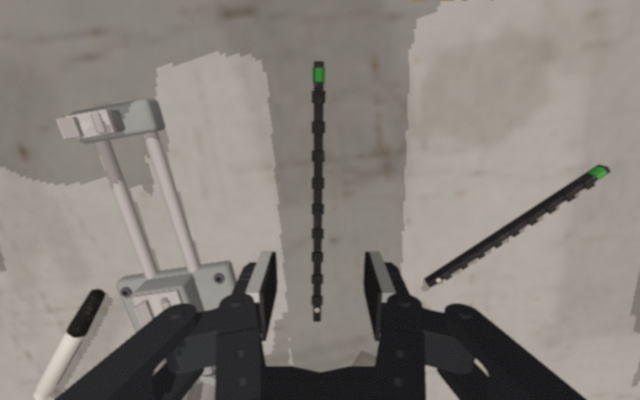

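Run:
```python
from h import *
s,p,Rc=pose();par=P("wrist");im,d=get_image("wrist")
X=cloud(par=par,d=d);Z=X[...,2]
m=(Z>.007)&(Z<.018)&(X[...,0]>.37)&(X[...,0]<.62)&(X[...,1]>.085)&(X[...,1]<.15)
q=X[m];th=np.radians(-7.09);e=np.array([np.cos(th),np.sin(th)]);n=np.array([-e[1],e[0]])
s_=q[:,:2]@e;t=q[:,:2]@n;t-=np.median(t);c=(s_.min()+s_.max())/2
print(s_.max()-s_.min(),"centre s",c, (e*c+n*np.median(q[:,:2]@n)))
for a in np.arange(-.104,.105,.002):
    w=abs(s_-c-a)<.001
    if w.any():print(round(a*1000),(t[w].min()*1000).round(1),(t[w].max()*1000).round(1),(np.percentile(q[w,2],90)*1000).round(1))
```

```text
0.20488003814512507 centre s 0.47175010563890607 [0.49019822 0.11909601]
-102 -3.4 3.2 12.0
-100 -3.4 3.2 12.3
-98 -4.1 3.9 12.2
-96 -4.1 3.9 12.4
-94 -4.1 4.0 12.5
-92 -4.1 4.0 12.3
-90 -4.1 4.0 12.0
-88 -3.5 3.3 12.2
-86 -2.8 3.3 12.4
-84 -4.1 4.6 14.8
-82 -4.7 4.6 15.2
-80 -4.8 4.7 15.1
-78 -4.8 4.7 15.0
-76 -4.7 4.7 14.8
-74 -2.8 3.4 12.2
-72 -2.8 2.7 12.4
-70 -2.8 2.7 12.4
-68 -2.8 2.7 12.7
-66 -2.8 2.7 12.2
-64 -4.2 4.1 14.8
-62 -4.2 4.1 14.8
-60 -4.2 4.1 14.9
-58 -4.2 4.1 15.1
-56 -4.2 4.2 14.7
-54 -2.8 2.8 12.8
-52 -2.8 2.8 12.8
-50 -2.9 2.8 12.5
-48 -2.9 2.8 12.2
-46 -2.9 2.8 12.6
-44 -4.3 4.2 14.6
-42 -4.3 4.3 14.9
-40 -4.3 4.3 14.7
-38 -4.3 4.3 15.0
-36 -4.3 4.3 14.8
-34 -2.9 2.9 12.4
-32 -2.9 2.9 12.5
-30 -2.9 2.9 12.6
-28 -2.9 2.9 12.1
-26 -2.9 2.9 12.6
-24 -4.3 4.4 14.8
-22 -4.3 4.4 14.9
-20 -4.3 4.4 15.3
-18 -4.4 4.4 14.7
-16 -4.3 4.4 14.9
-14 -3.0 3.0 12.4
-12 -3.0 3.0 12.2
-10 -3.0 3.0 12.6
-8 -3.0 3.0 12.4
-6 -3.0 3.0 12.4
-4 -4.4 4.5 15.2
-2 -4.4 4.5 14.9
0 -4.4 4.5 15.1
2 -4.5 4.6 14.8
4 -4.5 4.6 14.9
6 -3.0 3.1 12.3
8 -3.0 3.1 12.3
10 -3.0 3.1 12.4
12 -3.0 3.1 12.2
14 -3.1 3.1 12.5
16 -4.5 3.9 14.9
18 -4.5 3.9 15.0
20 -4.5 3.9 15.2
22 -4.6 3.9 15.3
24 -4.6 3.9 14.5
26 -3.1 3.2 12.3
28 -3.1 3.2 12.1
30 -3.1 3.2 12.0
32 -3.1 3.2 12.3
34 -3.1 3.2 12.1
36 -4.6 4.0 14.7
38 -4.6 4.0 15.4
40 -4.6 4.0 15.1
42 -4.6 4.0 14.8
44 -4.6 3.3 14.1
46 -3.1 2.5 12.3
48 -3.1 2.5 12.7
50 -3.1 2.5 12.4
52 -3.1 2.5 12.6
54 -3.1 2.5 12.3
56 -4.7 4.1 15.0
58 -4.7 4.1 14.9
60 -4.7 4.2 14.6
62 -4.8 4.2 14.9
64 -4.8 4.2 14.1
66 -3.2 2.6 12.4
68 -3.2 2.6 12.5
70 -3.2 2.6 12.5
72 -3.2 2.6 12.2
74 -3.2 2.6 11.8
76 -4.8 4.3 14.7
78 -4.9 4.3 14.7
80 -4.8 4.3 15.2
82 -4.8 4.3 14.9
84 -3.2 4.3 13.8
86 -3.2 2.7 12.4
88 -3.2 2.7 12.9
90 -3.2 2.7 13.0
92 -3.3 2.7 12.1
94 -3.3 2.7 12.4
96 -3.2 2.7 12.4
98 -3.2 2.7 12.6
100 -3.3 2.7 12.1
102 -2.4 2.7 11.7
```

Run:
```python
from h import *
print(delta([.5001,.1179,.0045],down(172.91)))
```

```text
(array([-0.0107, -0.0004,  0.0955]), array([ 0.01,  0.02, -0.01]))
```

Emit:
arm_command:
  increments: [-0.0107,-0.0004,0.03,0,0,0,35,0,0,0.03,0,0,0,35,0,0,0.02,0,0,0,35,0,0,0.01,0,0,0,35,0,0,0.005,0,0,0,35,0,0,0,0,0,0,35,0,0,0,0,0,0,35]
  force: 20

```text
time_s: 5.8
position: [0.5004, 0.1179, 0.0057]
eef_rot: [0.19, 3.135, 0.0]
contact_force: [0.0, -0.2, 0.8]
grip_width: 0.0297
```

Run:
```python
from h import *
print(delta([.5001,.1179,.0045],down(172.91)),manip.get_state()["contact_force"])
im,d=get_image("wrist");cv2.imwrite("pics/w3.png",im)
```

```text
(array([ 0.0002, -0.0001,  0.0012]), array([0.01, 0.06, 0.16])) [ 0.01960692 -0.15689087  0.82244005]
```

View pics/w3.png

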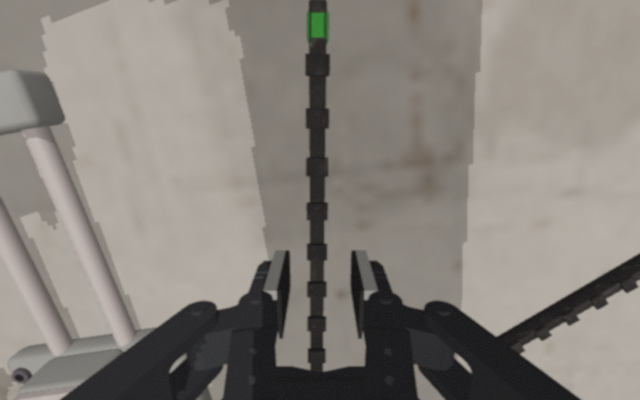

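Emit:
arm_command:
  increments: [0,0,0.0015,0,0,0,35,0,0,0,0,0,0,0,0,0,0,0,0,0,0,0,0,0,0,0,0,0,0,0,0,0,0,0,0,0,0,0,0,0,0,0,0,0,0,0,0,0,0]
  force: 20

```text
time_s: 6.43
position: [0.5001, 0.118, 0.004]
eef_rot: [0.188, 3.135, 0.0]
contact_force: [-0.5, 0.3, 7.4]
grip_width: 0.0059
```

Run:
```python
from h import *
s=manip.get_state();print(s["position"],s["grip_width"],s["contact_force"])
im,d=get_image("wrist");cv2.imwrite("pics/w4.png",im)
```

```text
[0.50012869 0.11800886 0.0039721 ] 0.005856367891406513 [-0.4907025   0.29149539  7.43303251]
```

View pics/w4.png

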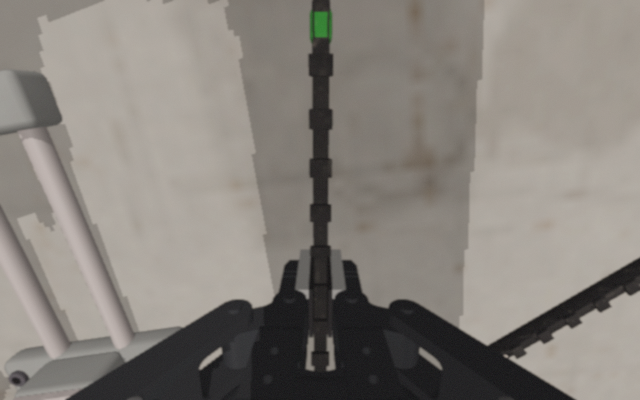

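Emit:
arm_command:
  increments: [0,0,0,0,0,0,0,0,0,0,0,0,0,0,0,0,-0.002,0,0,0,0,0,0,-0.01,0,0,0,0,0,0,-0.02,0,0,0,0,0,0,-0.03,0,0,0,0,0,0,-0.03,0,0,0,0,0,0,0,0,0,0,0]

```text
time_s: 7.15
position: [0.5021, 0.1183, 0.1007]
eef_rot: [0.188, 3.129, 0.002]
contact_force: [2.6, 0.3, 0.3]
grip_width: 0.0059
```

Run:
```python
from h import *
s=manip.get_state();print(s["position"],s["grip_width"],s["contact_force"],s["torque"])
par=P("wrist");im,d=get_image("wrist");cv2.imwrite("pics/w5.png",im)
np.savez("pics/w5.npz",im=im,d=d,T=par[3])
```

```text
[0.50205781 0.11825383 0.10066474] 0.00589146484697065 [2.56717577 0.34554187 0.26992129] [ 0.02472388 -0.08597244 -0.06258324]
```

View pics/w5.png

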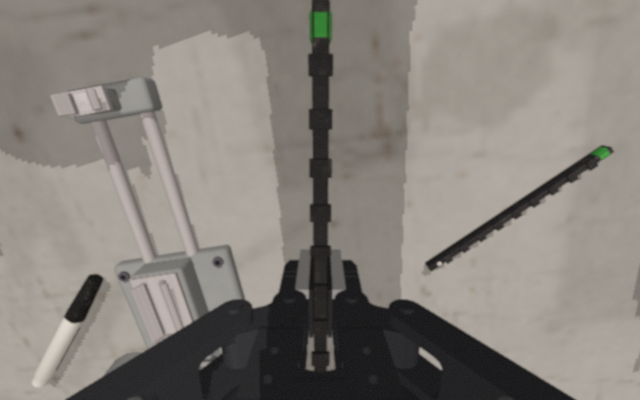

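```bash
cat >> h.py <<'E'
def strip_tool(par,d,pose_):
    p,Rc=pose_
    X=cloud(par=par,d=d);Q=(X-p)@Rc.as_matrix()
    m=(abs(Q[...,1])<.009)&(Q[...,0]>.02)&(Q[...,0]<.13)&(Q[...,2]>-.035)&(Q[...,2]<.012)
    q=Q[m];
    a=np.polyfit(q[:,0],q[:,1],1)
    # rail-top heights = nub tops excluded
    b=np.polyfit(q[:,0],q[:,2],1);r=q[:,2]-np.polyval(b,q[:,0])
    return q,a,b
E
python3 - <<'E'
from h import *
s,p,Rc=pose();par=P("wrist");im,d=get_image("wrist")
print(p)
q,a,b=strip_tool(par,d,(p,Rc))
print(len(q),"x range",q[:,0].min(),q[:,0].max(),"yaw deg",np.degrees(a[0]),"off",a[1],"pitch deg",np.degrees(b[0]),"z0",b[1],np.degrees(Rc.as_rotvec()))
for x in np.arange(.025,.125,.01):
    w=abs(q[:,0]-x)<.005;print(round(x,3),np.percentile(q[w,2],[5,50,95]).round(4),np.percentile(q[w,1],[3,97]).round(4))
print(Rc.as_matrix().round(4))
E
```

```text
[0.50143784 0.11816806 0.09862895]
4577 x range 0.020019896350094345 0.11228735234665249 yaw deg -0.08385044786041114 off 0.0011081876207606957 pitch deg 0.6916608426721707 z0 -0.00949609581709129 [1.07570530e+01 1.79375056e+02 8.31023647e-02]
0.025 [-0.0108 -0.009  -0.0068] [-0.0031  0.0052]
0.035 [-0.0109 -0.0087 -0.0067] [-0.0031  0.0052]
0.045 [-0.0109 -0.0089 -0.0069] [-0.003  0.005]
0.055 [-0.011  -0.0086 -0.0067] [-0.0029  0.005 ]
0.065 [-0.011  -0.009  -0.0069] [-0.0032  0.0052]
0.075 [-0.0111 -0.0088 -0.0067] [-0.0032  0.0051]
0.085 [-0.011  -0.0089 -0.0068] [-0.0031  0.0053]
0.095 [-0.0111 -0.0088 -0.0065] [-0.0031  0.0052]
0.105 [-0.0087 -0.0075 -0.0061] [-0.003   0.0048]
0.115 [-0.0087 -0.0075 -0.0063] [-0.0022  0.004 ]
[[-9.928e-01  1.195e-01  5.300e-03]
 [ 1.195e-01  9.928e-01  6.000e-04]
 [-5.200e-03  1.200e-03 -1.000e+00]]
```

Run:
```python
from h import *
print(delta([.445,.118,.0986],down(182.94)),delta([.465,-.0085,.0986],down(182.94)))
s,p,Rc=pose();print(p,down(182.94).inv().apply(np.array([.465,-.0085,.0986])-np.array([.445,.118,.0986])))
```

```text
(array([ 0.0551, -0.0067, -0.0017]), array([ 0.03,  0.16, -9.81])) (array([ 0.0201, -0.1299, -0.0017]), array([ 0.03,  0.16, -9.81]))
[0.5004942  0.11803904 0.09704878] [-0.01348547 -0.1273593   0.        ]
```

Emit:
arm_command:
  increments: [0.0275,-0.0033,0,0,0,0,0,0.0275,-0.0033,0,0,0,0,0,0,0,0,0,0,-4.9,0,0,0,0,0,0,-4.9,0,-0.0034,-0.0318,0,0,0,0,0,-0.0034,-0.0318,0,0,0,0,0,-0.0034,-0.0318,0,0,0,0,0,-0.0034,-0.0318,0,0,0,0,0,0,0,0,0,0,0,0,0,0,0,0,0,0,0,0,0,0,0,0,0,0]

```text
time_s: 8.17
position: [0.4638, -0.0081, 0.0949]
eef_rot: [0.079, -3.139, -0.001]
contact_force: [0.1, 0.7, 0.0]
grip_width: 0.0057
```

```bash
cat > look.py <<'E'
from h import *
import sys
s,p,Rc=pose();par=P("wrist");im,d=get_image("wrist");cv2.imwrite(sys.argv[1],im)
print(p,"toolx yaw",np.degrees(np.arctan2(*Rc.as_matrix()[[1,0],0])),s["grip_width"],s["contact_force"],s["torque"])
X=cloud(par=par,d=d);Q=(X-p)@Rc.as_matrix();Z=X[...,2]
q,a,b=strip_tool(par,d,(p,Rc));print("strip tool yaw",np.degrees(a[0]),"y0",a[1])
def fit(zlo,zhi,xlo,xhi,yl,tag):
    m=(Z>zlo)&(Z<zhi)&(X[...,0]>xlo)&(X[...,0]<xhi)&(abs(X[...,1]+.0075)<yl);return Q[m]
r=fit(.0085,.0155,.425,.515,.03,"rods")
for nm,w in(("L",r[r[:,1]-a[1]>0]),("R",r[r[:,1]-a[1]<0])):
    if len(w)>10: c=np.polyfit(w[:,0],w[:,1],1);print("rod",nm,len(w),"yaw",np.degrees(c[0]),"y at x=.05",np.polyval(c,.05), "range",w[:,0].min(),w[:,0].max())
w=fit(.0445,.0515,.39,.425,.03,"rest");print("rest walls",len(w),w.mean(0) if len(w) else 0)
if len(w):
    print(" y hist",np.percentile(w[:,1],[0,5,25,50,75,95,100]).round(4))
E
python3 look.py pics/w6.png
```

```text
[ 0.46380846 -0.00814752  0.09486268] toolx yaw -177.11541862762775 0.005747145334776008 [0.12594783 0.72000837 0.03359297] [ 0.01055206 -0.05896127  0.00744527]
strip tool yaw -0.12126863294098943 y0 0.0008596647349485613
rod L 1217 yaw -0.4239908585484075 y at x=.05 0.01653320077574799 range -0.04280479563825723 0.03789633552821957
rod R 1315 yaw 0.222670703134088 y at x=.05 -0.018560279906040138 range -0.043501087136970186 0.03957479525205677
rest walls 478 [ 0.05366291 -0.00143402  0.04752187]
 y hist [-0.0142 -0.0135 -0.0109 -0.0074  0.0087  0.0111  0.0118]
```

View pics/w6.png

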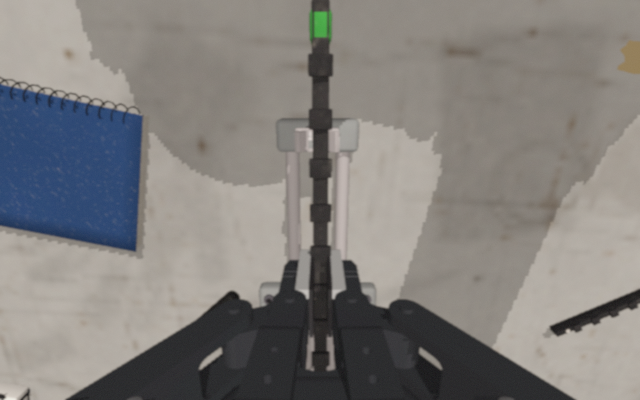

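Emit:
arm_command:
  increments: [0,-0.0017,0.015,0,0,0,0,0,0,0.015,0,0,0,0,0,0,0.008,0,0,0,0,0,0,0,0,0,0,0,0,0,0,0,0,0,0]

```text
time_s: 8.63
position: [0.4642, -0.0094, 0.0572]
eef_rot: [0.082, -3.139, -0.0]
contact_force: [0.4, -0.5, -1.3]
grip_width: 0.0058
```

```bash
python3 look.py pics/w7.png
python3 - <<'E'
from h import *
im,d=get_image("scene");cv2.imwrite("pics/s7.png",cv2.resize(im[150:300,220:420],None,fx=4,fy=4,interpolation=cv2.INTER_CUBIC))
E
```

```text
[ 0.46418688 -0.00939449  0.05723606] toolx yaw -177.01203818999494 0.005845685918173734 [ 0.42292425 -0.49402437 -1.25082097] [ 0.04209404 -0.00918226  0.04680338]
strip tool yaw -0.018725677288853233 y0 0.0006563847639016807
rod L 1355 yaw -0.22767418706632742 y at x=.05 0.017817845005793954 range -0.02321232694781733 0.038336694766018434
rod R 1441 yaw 0.13047705614455485 y at x=.05 -0.017413050323653773 range -0.025071526496681457 0.04027519367307699
rest walls 747 [0.05415112 0.00017013 0.00997096]
 y hist [-0.0129 -0.0121 -0.0094  0.0058  0.0098  0.0125  0.0133]
```

View pics/w7.png

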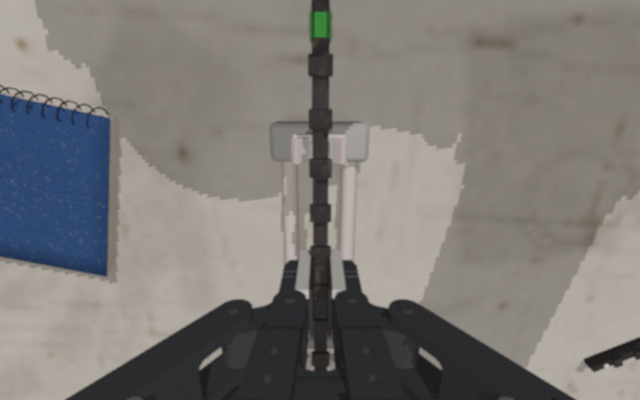

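View pics/s7.png

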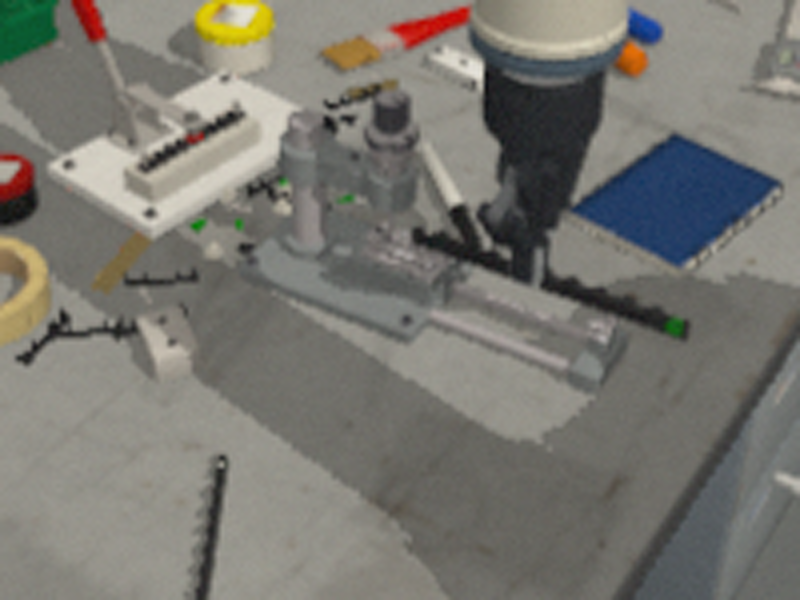

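Emit:
arm_command:
  increments: [0,-0.0004,0.005,0,0,0,0,0,0,0.005,0,0,0,0,0,0,0.001,0,0,0,0,0,0,0,0,0,0,0,0,0,0,0,0,0,0]

```text
time_s: 9.15
position: [0.4646, -0.0105, 0.0463]
eef_rot: [0.08, -3.14, -0.0]
contact_force: [0.6, -0.1, 0.0]
grip_width: 0.0063
```

```bash
python3 look.py pics/w8.png
```

```text
[ 0.46455353 -0.01049841  0.0462945 ] toolx yaw -177.0722455361561 0.006293007692338516 [ 0.62009639 -0.05525544  0.01055032] [-0.041069   -0.04750283 -0.02296207]
strip tool yaw 0.10130095360078378 y0 0.0004122822036769009
rod L 1409 yaw -0.1865244254459381 y at x=.05 0.018905184346317324 range -0.02107218082791034 0.038598740637727995
rod R 1463 yaw 0.15827006086327822 y at x=.05 -0.016329939341699157 range -0.01955737711186658 0.0404778772916736
rest walls 856 [ 0.05453833  0.00111034 -0.00102982]
 y hist [-0.0119 -0.0111 -0.0083 -0.0048  0.0108  0.0135  0.0143]
```

Emit:
arm_command:
  increments: [0,0.0007,0.001,0,0,0,0,0,0,0.0005,0,0,0,0,0,0,0,0,0,0,0,0,0,0,0,0,0,0]

```text
time_s: 9.53
position: [0.4646, -0.0098, 0.0449]
eef_rot: [0.08, -3.141, -0.0]
contact_force: [0.8, 0.0, -1.1]
grip_width: 0.0057
```

Emit:
arm_command:
  increments: [0,0,0.0005,0,0,0,0,0,0,0.0005,0,0,0,0,0,0,0,0,0,0,0]

```text
time_s: 9.78
position: [0.4646, -0.0098, 0.044]
eef_rot: [-0.08, 3.14, -0.0]
contact_force: [-0.3, -0.2, 3.0]
grip_width: 0.0058
```

Emit:
arm_command:
  increments: [-0.005,0,-0.0004,0,0,0,0,-0.005,0,0,0,0,0,0,-0.005,0,0,0,0,0,0,-0.003,0,0,0,0,0,0,-0.001,0,0,0,0,0,0,0,0,0,0,0,0,0,0,0,0,0,0,0,0]

```text
time_s: 10.37
position: [0.4834, -0.0088, 0.0442]
eef_rot: [0.081, -3.14, -0.0]
contact_force: [0.1, -0.7, 0.4]
grip_width: 0.0061
```

```bash
python3 look.py pics/w9.png
```

```text
[ 0.4834052  -0.00875872  0.04420142] toolx yaw -177.06250738371904 0.006100666004359721 [ 0.13760666 -0.68409124  0.40292581] [-0.03700897 -0.01375722 -0.00439732]
strip tool yaw -0.16557541922356386 y0 0.0007161416942252787
rod L 1999 yaw -0.06463664285346758 y at x=.05 0.018153223236758213 range -0.018577282874990095 0.05757248519277264
rod R 2077 yaw 0.2626599291982758 y at x=.05 -0.017151962453150142 range -0.023696964788685805 0.05942044908971694
rest walls 1243 [ 0.07359939  0.00052674 -0.00390278]
 y hist [-0.0125 -0.0116 -0.0082  0.0009  0.0092  0.0125  0.0136]
```

Emit:
arm_command:
  increments: [-0.001,0,0,0,0,0,0,-0.001,0,0,0,0,0,0,-0.001,0,0,0,0,0,0,0,0,0,0,0,0,0]

```text
time_s: 10.75
position: [0.4868, -0.0087, 0.0443]
eef_rot: [-0.08, 3.14, -0.0]
contact_force: [0.4, -0.6, 0.1]
grip_width: 0.006
```

Emit:
arm_command:
  increments: [-0.0005,0,0,0,0,0,0,-0.0005,0,0,0,0,0,0,0,0,0,0,0,0,0]

```text
time_s: 11.0
position: [0.4876, -0.0086, 0.0443]
eef_rot: [-0.08, 3.141, 0.0]
contact_force: [0.1, -0.0, 0.2]
grip_width: 0.0062
```

Emit:
arm_command:
  increments: [-0.0005,0,0,0,0,0,0,-0.0005,0,0,0,0,0,0,0,0,0,0,0,0,0]

```text
time_s: 11.25
position: [0.4887, -0.0086, 0.0443]
eef_rot: [-0.08, 3.14, -0.0]
contact_force: [-0.5, -0.5, 0.3]
grip_width: 0.0063
```

Emit:
arm_command:
  increments: [-0.0005,0,0,0,0,0,0,0,0,0,0,0,0,0]

```text
time_s: 11.42
position: [0.4887, -0.0085, 0.0442]
eef_rot: [0.08, -3.14, -0.0]
contact_force: [-2.4, 0.2, 1.1]
grip_width: 0.0059
```

Emit:
arm_command:
  increments: [-0.0005,0,0,0,0,0,0,0,0,0,0,0,0,0]

```text
time_s: 11.58
position: [0.4887, -0.0084, 0.0441]
eef_rot: [0.08, -3.139, -0.0]
contact_force: [-4.8, -1.4, -0.5]
grip_width: 0.006
```

Emit:
arm_command:
  increments: [-0.0005,0,0,0,0,0,0,0,0,0,0,0,0,0]

```text
time_s: 11.75
position: [0.4888, -0.0084, 0.0441]
eef_rot: [0.08, -3.138, -0.0]
contact_force: [-7.6, -1.2, 1.7]
grip_width: 0.0058
```

Emit:
arm_command:
  increments: [0.001,0,0.0003,0,0,0,0,0,0,0,0,0,0,0,0,0,0,0,0,0,0]

```text
time_s: 12.0
position: [0.4888, -0.0085, 0.044]
eef_rot: [0.08, -3.14, -0.0]
contact_force: [-4.6, 1.2, 2.7]
grip_width: 0.0057
```

Emit:
arm_command:
  increments: [0,0,0,0,0,0,10,0,0,0,0,0,0,15,0,0,0,0,0,0,25,0,0,0,0,0,0,30,0,0,0,0,0,0,30,0,0,-0.005,0,0,0,30,0,0,-0.03,0,0,0,30,0.005,0,-0.04,0,0,0,30,0.005,0,-0.04,0,0,0,30,0,0,-0.03,0,0,0,30,0,0,0,0,0,0,30,0,0,0,0,0,0,30]

```text
time_s: 13.0
position: [0.4799, -0.0092, 0.1909]
eef_rot: [-0.08, 3.137, -0.001]
contact_force: [-0.2, 0.4, -0.4]
grip_width: 0.0254
```

```bash
python3 look.py pics/w10.png;python3 - <<'E'
from h import *
print(manip.get_state()["q"])
im,d=get_image("scene");cv2.imwrite("pics/s10.png",cv2.resize(im[150:300,220:420],None,fx=4,fy=4,interpolation=cv2.INTER_CUBIC))
E
```

```text
[ 0.47993422 -0.0091575   0.1908664 ] toolx yaw -177.06597241787267 0.025392562614102797 [-0.21940861  0.3801807  -0.36640923] [-0.01288824 -0.01663905  0.0420281 ]
[-1.43591088e-01  3.42976340e-01  1.74994279e+00  1.48176258e-05
  1.04745191e+00 -1.76553153e+00]Traceback (most recent call last):
  File "look.py", line 6, in <module>
    q,a,b=strip_tool(par,d,(p,Rc));print("strip tool yaw",np.degrees(a[0]),"y0",a[1])
          ~~~~~~~~~~^^^^^^^^^^^^^^
  File "h.py", line 34, in strip_tool
    a=np.polyfit(q[:,0],q[:,1],1)
    raise TypeError("expected non-empty vector for x")
TypeError: expected non-empty vector for x
```

View pics/w10.png

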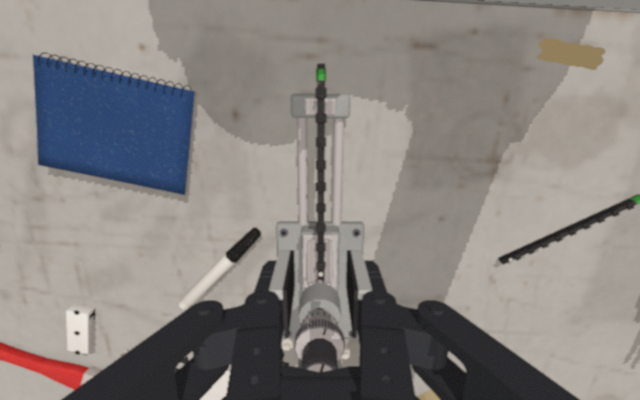

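View pics/s10.png

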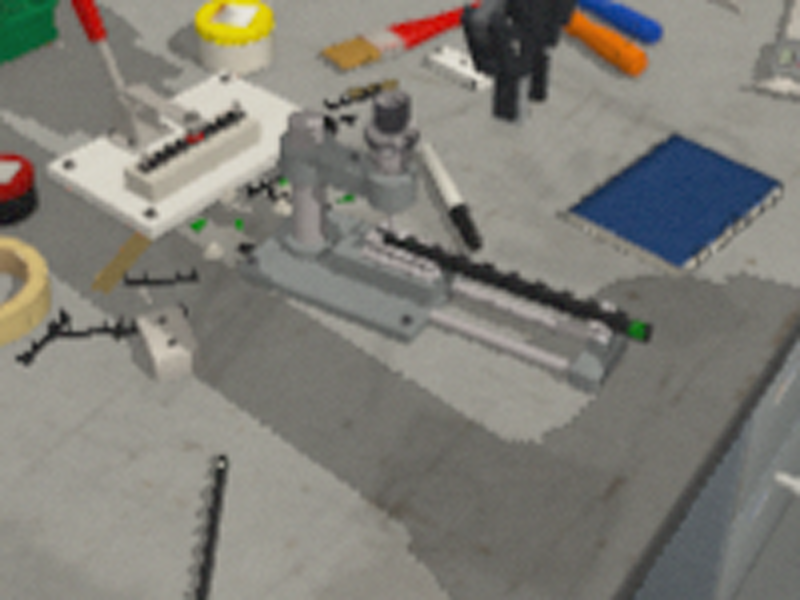

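Run:
```python
from h import *
X=np.load("pics/w1X.npy").astype(float);Z=X[...,2]
m=(X[...,0]>.59)&(X[...,0]<.68)&(abs(X[...,1])<.04)&(Z>.05)&(Z<.25);q=X[m]
print("column",q[:,2].max(),np.percentile(q[:,2],[50,90,98]),q[q[:,2]>.12].mean(0),len(q))
s,p,Rc=pose();par=P("wrist");im,d=get_image("wrist")
X=cloud(par=par,d=d);Z=X[...,2]
m=(Z>.045)&(Z<.06)&(X[...,0]>.35)&(X[...,0]<.55)&(abs(X[...,1]+.008)<.009);q=X[m];
print("strip in guide",q[:,0].min(),q[:,0].max());k=q[q[:,2]>.0535]
a=np.polyfit(k[:,0],k[:,1],1);print(np.degrees(np.arctan(a[0])),np.polyval(a,.4888))
b=np.polyfit(k[:,0],k[:,2],1);print("nub top tilt",np.degrees(b[0]),b[1]+b[0]*.45)
m=(Z>.163)&(Z<.171)&(X[...,0]>.54)&(X[...,0]<.61)&(abs(X[...,1])<.03);t=X[m]
print("cap",len(t),cv2.minEnclosingCircle((t[:,:2]*1000).astype(np.float32)) if len(t) else 0)
print(delta([.576,-.004,.225],down(182.94)))
```

```text
column 0.14297273755073547 [0.10817467 0.12759925 0.12839678] [0.64312872 0.00104068 0.12708396] 1616
strip in guide 0.3768406566562936 0.5498602424145038
3.0575447878458477 -0.007176880422129498
nub top tilt -0.0071449807225505094 0.05439183802834436
cap 229 ((568.4074096679688, -3.8365259170532227), 10.12841796875)
(array([-0.0976, -0.    , -0.037 ]), array([ 0.02, -0.09, -0.01]))
```

Emit:
arm_command:
  increments: [0,0,-0.034,0,0,0,55,-0.0325,0,0,0,0,0,55,-0.0325,0,0,0,0,0,55,-0.0326,0,0,0,0,0,55,0,0,0,0,0,-7,55,0,0,0,0,0,-7,55,0,0,0,0,0,-7,55,0,0,0,0,0,-7,55,0,0,0,0,0,-7,55,0,0,0,0,0,-7,55,0,0,0,0,0,-7,55,0,0,0,0,0,-7,55,0,0,0,0,0,-7,55,0,0,0,0,0,-7,55,0,0,0,0,0,0,55,0,0,0,0,0,0,55,0,0,0,0,0,0,55]

```text
time_s: 14.57
position: [0.5763, -0.004, 0.2222]
eef_rot: [1.861, -2.53, -0.002]
contact_force: [0.9, -0.9, 0.0]
grip_width: 0.0471
```

Run:
```python
from h import *
s,p,Rc=pose();par=P("wrist");im,d=get_image("wrist");cv2.imwrite("pics/w11.png",im)
print(p,np.degrees(np.arctan2(*Rc.as_matrix()[[1,0],0])),s["q"].round(3),s["grip_width"],Rc.as_matrix()[:,2].round(4),s["torque"])
X=cloud(par=par,d=d);Z=X[...,2]
m=(Z>.16)&(Z<.171)&(abs(X[...,0]-.576)<.025)&(abs(X[...,1])<.025);t=X[m]
print(len(t),cv2.minEnclosingCircle((t[:,:2]*1000).astype(np.float32)),t.mean(0)) if len(t) else 0
print(delta([.576,-.004,.148],Rc))
```

```text
[ 0.57625407 -0.00400538  0.22218636] -107.32486287063736 [-0.111  0.435  1.479  0.     1.229 -2.95 ] 0.04711831667670535 [-1.4e-03  2.0e-04 -1.0e+00] [-0.02635489  0.02262418  0.00228934]
1091 ((575.73193359375, -4.264791965484619), 12.68834400177002) [ 0.57536174 -0.00562339  0.16682439]
(array([0.0001, 0.0003, 0.0744]), array([-0.02,  0.  ,  0.04]))
```

View pics/w11.png

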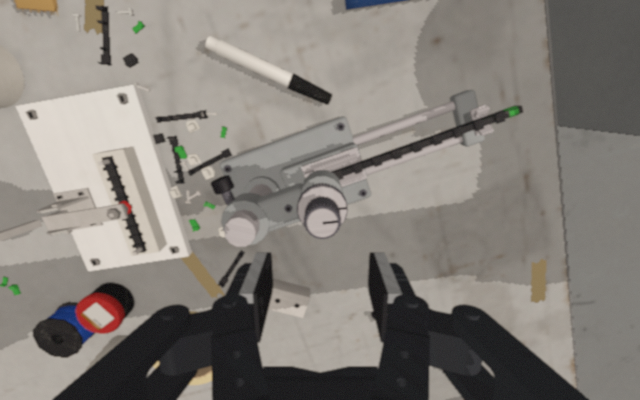

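Emit:
arm_command:
  increments: [0.0002,0.0002,0.03,0,0,0,55,0,0,0.025,0,0,0,55,0,0,0.012,0,0,0,55,0,0,0.006,0,0,0,55,0,0,0,0,0,0,55,0,0,0,0,0,0,55]

```text
time_s: 15.12
position: [0.5766, -0.0042, 0.1504]
eef_rot: [-1.866, 2.527, -0.0]
contact_force: [0.5, -0.0, 1.0]
grip_width: 0.0467
```

Run:
```python
from h import *
s,p,Rc=pose();par=P("wrist");im,d=get_image("wrist");cv2.imwrite("pics/w12.png",im)
print(p,s["contact_force"],s["torque"],s["grip_width"]);print(delta([.576,-.0042,.1475],Rc))
```

```text
[ 0.57659776 -0.00423351  0.15040984] [ 0.52309444 -0.02039     0.95785347] [ 0.03109759  0.03206241 -0.03284258] 0.0466591743422602
(array([0.0002, 0.0009, 0.0033]), array([-0.05,  0.01,  0.02]))
```

View pics/w12.png

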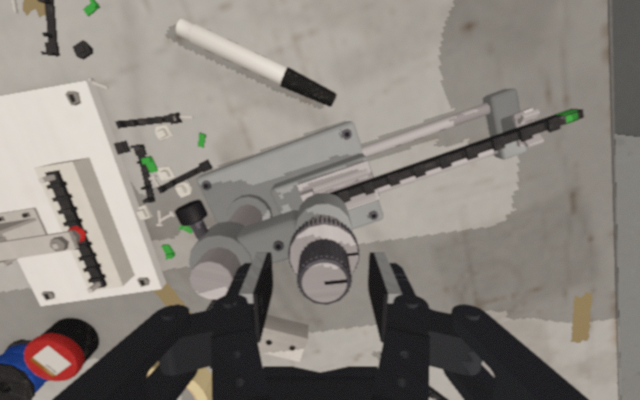

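Emit:
arm_command:
  increments: [0.0002,0.0008,0.0015,0,0,0,30,0,0,0,0,0,0,25,0,0,0,0,0,0,20,0,0,0,0,0,0,20,0,0,0,0,0,0,20,0,0,0,0,0,0,20]
  force: 20

```text
time_s: 15.67
position: [0.5751, -0.004, 0.1493]
eef_rot: [-1.867, 2.527, 0.0]
contact_force: [-4.6, 2.0, 8.1]
grip_width: 0.0231
```

Run:
```python
from h import *
s,p,Rc=pose();par=P("wrist");im,d=get_image("wrist");cv2.imwrite("pics/w13.png",im)
print(p,s["contact_force"],s["torque"],s["grip_width"],s["q"][5])
```

```text
[ 0.57514059 -0.00396704  0.14925984] [-4.63214653  1.99381834  8.09446221] [ 0.19514199  0.7935806  -0.02731024] 0.023100085419100885 -2.9544352895684236
```

View pics/w13.png

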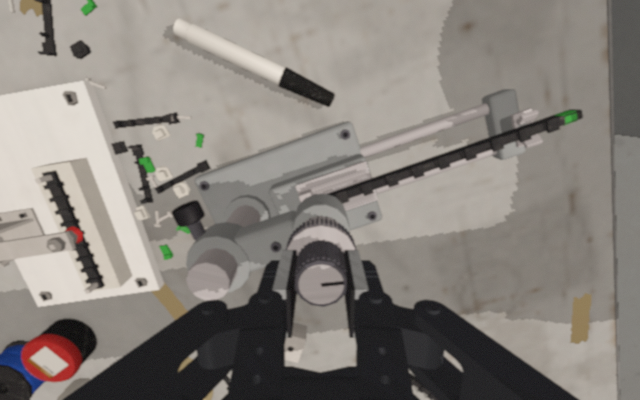

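Emit:
arm_command:
  increments: [0,0.0009,-0.001,0,0,0,20,0,0,0,0,0,0,20]

```text
time_s: 15.88
position: [0.5747, -0.0039, 0.1496]
eef_rot: [-1.867, 2.526, -0.001]
contact_force: [2.2, 0.5, -5.6]
grip_width: 0.0229
```

Run:
```python
from h import *
s,p,Rc=pose()
print(p,s["contact_force"],s["torque"],s["grip_width"],s["q"][5])
```

```text
[ 0.57473208 -0.003897    0.14960023] [ 2.15904779  0.52217166 -5.59596209] [-0.03586528 -0.31400489 -0.01680481] 0.022855897605052578 -2.9541878169059523
```

Emit:
arm_command:
  increments: [0,-0.0002,0.0004,0,0,3,20,0,0,0,0,0,6,20,0,0,0,0,0,6,20,0,0,0,0,0,6,20,0,0,0,0,0,6,20,0,0,0,0,0,3,20]

```text
time_s: 16.38
position: [0.5753, -0.0041, 0.1495]
eef_rot: [-1.14, 2.926, -0.001]
contact_force: [1.6, -1.0, -1.8]
grip_width: 0.023
```

```bash
cat > st.py <<'E'
from h import *
import sys
for i in range(int(sys.argv[1]) if len(sys.argv)>1 else 1):
    s,p,Rc=pose()
    print(s["time_s"],p.round(4),"F",s["contact_force"].round(1),"M",s["torque"].round(3),"w",round(s["grip_width"],4),"q6",np.degrees(s["q"][5]).round(1))
    if len(sys.argv)>1:get_image("wrist")
E
python3 - <<'E'
from h import *
im,d=get_image("wrist");cv2.imwrite("pics/w14.png",im)
E
python3 st.py
```

```text
16.4333 [ 0.5753 -0.0041  0.1495] F [ 2.1 -1.5 -0.6] M [-0.216 -0.281  0.002] w 0.0234 q6 -138.8
```

View pics/w14.png

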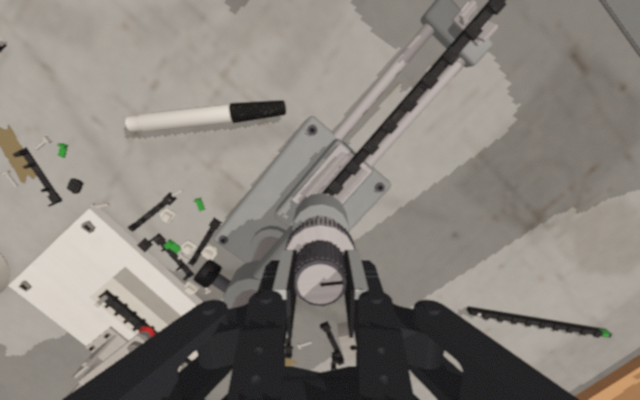

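Emit:
arm_command:
  increments: [0,0,0,0,0,4,20,0,0,0,0,0,6,20,0,0,0,0,0,6,20,0,0,0,0,0,6,20,0,0,0,0,0,6,20,0,0,0,0,0,2,20]

```text
time_s: 16.93
position: [0.5755, -0.0045, 0.1495]
eef_rot: [-0.346, 3.121, -0.002]
contact_force: [3.4, -5.4, -0.5]
grip_width: 0.0231
```

```bash
python3 - <<'E'
from h import *
im,d=get_image("wrist");cv2.imwrite("pics/w15.png",cv2.resize(im[190:330,240:400],None,fx=4,fy=4,interpolation=cv2.INTER_CUBIC))
E
python3 st.py
```

```text
16.9833 [ 0.5755 -0.0045  0.1495] F [ 3.3 -5.1 -0.1] M [-0.862 -0.432 -0.06 ] w 0.0229 q6 -109.0
```

View pics/w15.png

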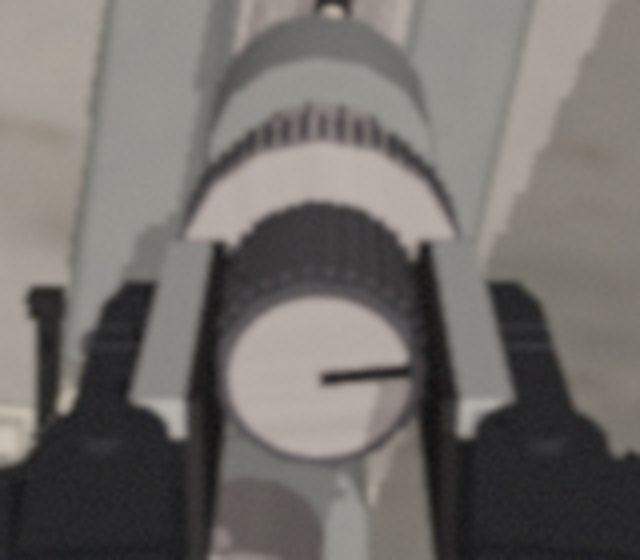

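Emit:
arm_command:
  increments: [-0.0003,-0.0008,0,0,0,4,20,0,0,0,0,0,6,20,0,0,0,0,0,6,20,0,0,0,0,0,6,20,0,0,0,0,0,6,20,0,0,0,0,0,2,20]

```text
time_s: 17.48
position: [0.5756, -0.0051, 0.1495]
eef_rot: [0.473, 3.105, -0.001]
contact_force: [0.8, -3.9, 1.5]
grip_width: 0.023
```

```bash
cat > v.py <<'E'
from h import *
import sys
im,d=get_image("wrist");cv2.imwrite(sys.argv[1],cv2.resize(im[190:330,240:400],None,fx=4,fy=4,interpolation=cv2.INTER_CUBIC))
s,p,Rc=pose()
print(s["time_s"],p.round(4),"F",s["contact_force"].round(1),"Ftool",Rc.inv().apply(s["contact_force"]).round(1),"M",s["torque"].round(3),"q6",np.degrees(s["q"][5]).round(1))
E
python3 v.py pics/w16.png
```

```text
17.5333 [ 0.5756 -0.0051  0.1495] F [-0.1 -4.8  1.5] Ftool [-1.3 -4.6 -1.5] M [-0.769 -0.034 -0.004] q6 -79.1
```

View pics/w16.png

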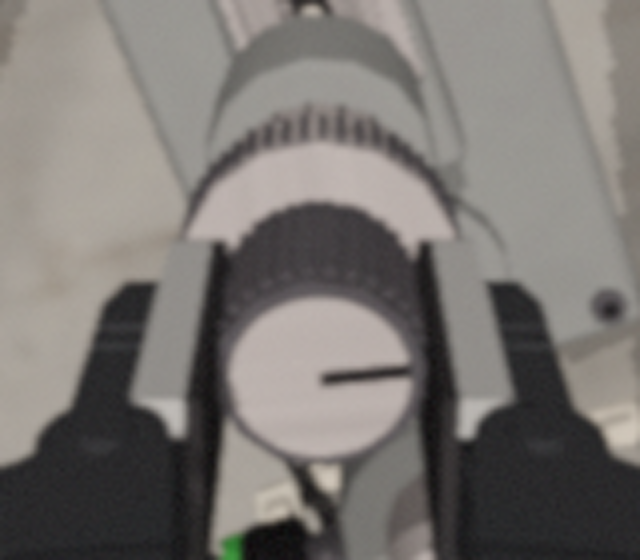

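Emit:
arm_command:
  increments: [-0.0002,-0.0008,0,0,0,4,20,0,0,0,0,0,6,20,0,0,0,0,0,6,20,0,0,0,0,0,6,20,0,0,0,0,0,6,20,0,0,0,0,0,2,20]

```text
time_s: 18.03
position: [0.5754, -0.0056, 0.1495]
eef_rot: [1.259, 2.878, -0.0]
contact_force: [-0.9, -2.8, 2.8]
grip_width: 0.023
```

```bash
python3 v.py pics/w17.png
```

```text
18.0833 [ 0.5753 -0.0056  0.1495] F [-1.1 -2.3  3.4] Ftool [-0.9 -2.3 -3.4] M [-0.448  0.194 -0.017] q6 -49.3
```

View pics/w17.png

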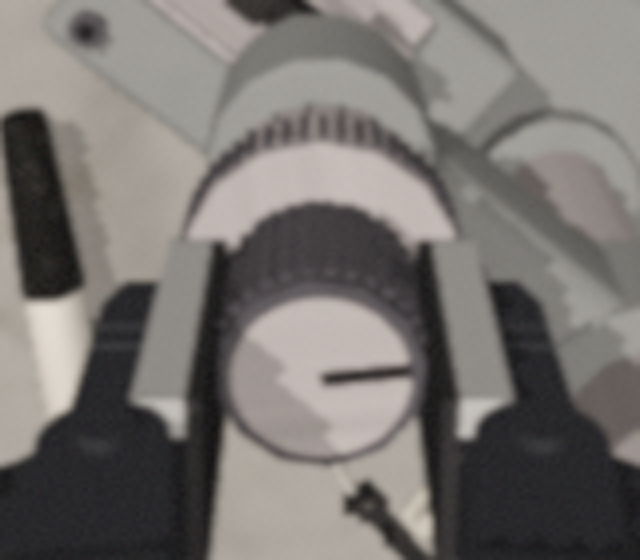

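Emit:
arm_command:
  increments: [-0.0001,-0.0004,-0.0003,0,0,4,20,0,0,0,0,0,6,20,0,0,0,0,0,6,20,0,0,0,0,0,6,20,0,0,0,0,0,6,20,0,0,0,0,0,2,20]

```text
time_s: 18.58
position: [0.5749, -0.0059, 0.1495]
eef_rot: [-1.96, -2.455, 0.0]
contact_force: [-1.7, -2.0, 1.0]
grip_width: 0.0231
```

```bash
python3 v.py pics/w18.png
```

```text
18.6333 [ 0.5749 -0.0059  0.1495] F [-1.4 -2.1  1.1] Ftool [-1.8 -1.9 -1.1] M [-0.4    0.196  0.032] q6 -19.3
```

View pics/w18.png

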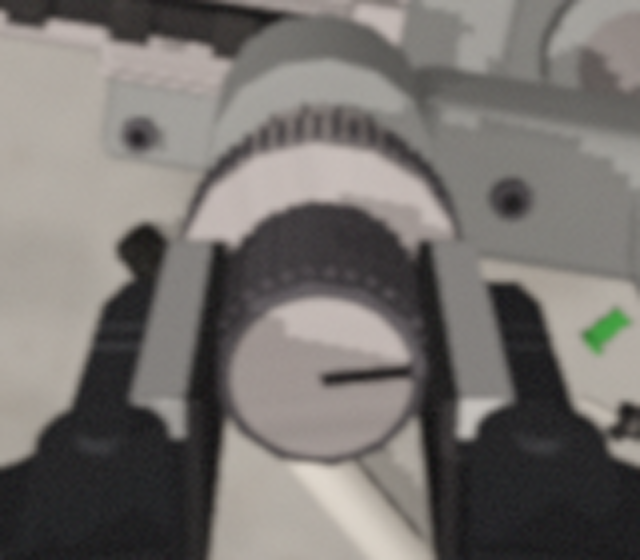

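Emit:
arm_command:
  increments: [-0.0002,-0.0004,-0.0001,0,0,4,20,0,0,0,0,0,6,20,0,0,0,0,0,6,20,0,0,0,0,0,6,20,0,0,0,0,0,2,20,0,0,0,0,0,0,20]

```text
time_s: 19.13
position: [0.5744, -0.006, 0.1495]
eef_rot: [-2.423, -1.999, 0.0]
contact_force: [-1.5, -0.8, -0.4]
grip_width: 0.0227
```

```bash
python3 v.py pics/w19.png
```

```text
19.1833 [ 0.5744 -0.006   0.1495] F [-1.6 -0.5  0.8] Ftool [-0.8 -1.5 -0.8] M [-0.134  0.297  0.012] q6 4.3
```

View pics/w19.png

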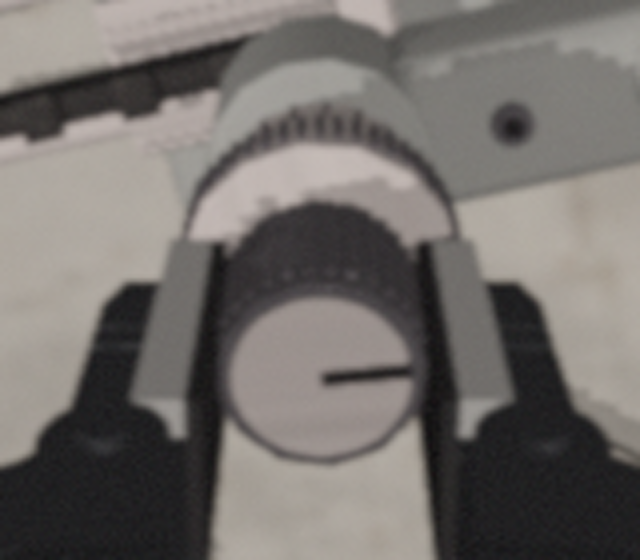

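Emit:
arm_command:
  increments: [-0.0001,-0.0003,0,0,0,4,20,0,0,0,0,0,6,20,0,0,0,0,0,6,20,0,0,0,0,0,4,20,0,0,0,0,0,0,20]

```text
time_s: 19.6
position: [0.5741, -0.0059, 0.1495]
eef_rot: [-2.735, -1.546, 0.0]
contact_force: [-2.4, 1.2, 1.0]
grip_width: 0.023
```

```bash
python3 v.py pics/w20.png
```

```text
19.65 [ 0.5741 -0.006   0.1495] F [-2.1  1.   0.7] Ftool [-0.2 -2.3 -0.7] M [ 0.2    0.454 -0.102] q6 24.2
```

View pics/w20.png

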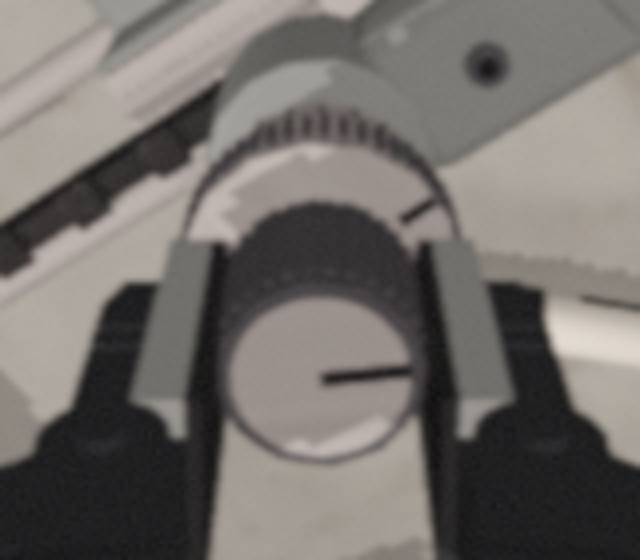

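```bash
cat > slip.py <<'E'
from h import *
import sys
# zoom coords flange line inner u v, outer u v
s,p,Rc=pose();par=P("wrist")
def T(u,v,z): return Rc.inv().apply(ray("wrist",(240+u/4,190+v/4),z=z,par=par)-p)[:2]
a=list(map(float,sys.argv[1:5]))
cap=T(410,370,.1675)-T(325,380,.1675)
fl0,fl1=T(*a[:2],.143),T(*a[2:],.143);fl=fl1-fl0
# ellipse fits centre: cap top disc centre at ~ (321,377)
c=T(321,377,.1675)
az=lambda w:np.degrees(np.arctan2(w[1],w[0]))
print("cap centre tool",c,"cap az",az(cap),"flange az by line",az(fl),"by centre",az(fl1-c),np.linalg.norm(fl1-c))
print("slip by line",(az(fl)-az(cap)),"by centre",az(fl1-c)-az(cap))
E
python3 slip.py 402 220 435 202
```

```text
cap centre tool [0.00262519 0.0013936 ] cap az 82.15611716775861 flange az by line 58.619550894735625 by centre 55.4947790676722 0.01742361606969927
slip by line -23.536566273022984 by centre -26.66133810008641
```

Emit:
arm_command:
  increments: [0,-0.0003,0,0,0,4,20,0,0,0,0,0,6,20,0,0,0,0,0,6,20,0,0,0,0,0,6,20,0,0,0,0,0,2,20,0,0,0,0,0,0,20]

```text
time_s: 20.15
position: [0.5738, -0.0057, 0.1495]
eef_rot: [-2.995, -0.947, 0.001]
contact_force: [-3.4, 2.2, 2.3]
grip_width: 0.0225
```

```bash
python3 v.py pics/w21.png
```

```text
20.2 [ 0.5738 -0.0057  0.1495] F [-3.2  2.9  2.5] Ftool [-0.9 -4.2 -2.5] M [0.491 0.623 0.01 ] q6 48.2
```

View pics/w21.png

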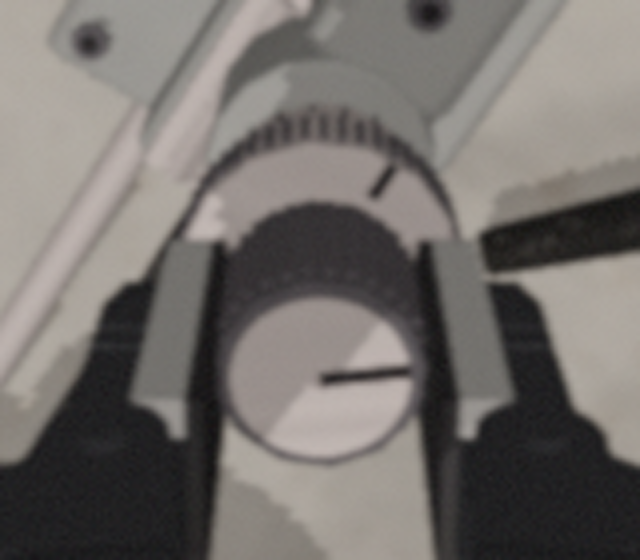

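```bash
python3 slip.py 375 195 392 168
```

```text
cap centre tool [0.00296642 0.00075821] cap az 82.12593370566154 flange az by line 29.26141998622609 by centre 31.33520050450221 0.016982473666668933
slip by line -52.86451371943545 by centre -50.79073320115933
```

Emit:
arm_command:
  increments: [0,-0.0006,-0.0003,0,0,4,20,0,0,0,0,0,6,20,0,0,0,0,0,6,20,0,0,0,0,0,6,20,0,0,0,0,0,2,20,0,0,0,0,0,0,20]

```text
time_s: 20.7
position: [0.5736, -0.0053, 0.1496]
eef_rot: [-3.127, -0.303, 0.001]
contact_force: [-2.4, 2.6, -1.4]
grip_width: 0.0229
```

```bash
python3 v.py pics/w22.png
```

```text
20.75 [ 0.5736 -0.0053  0.1496] F [-1.9  2.  -2.9] Ftool [-1.5 -2.4  2.9] M [ 0.533  0.37  -0.031] q6 72.3
```

View pics/w22.png

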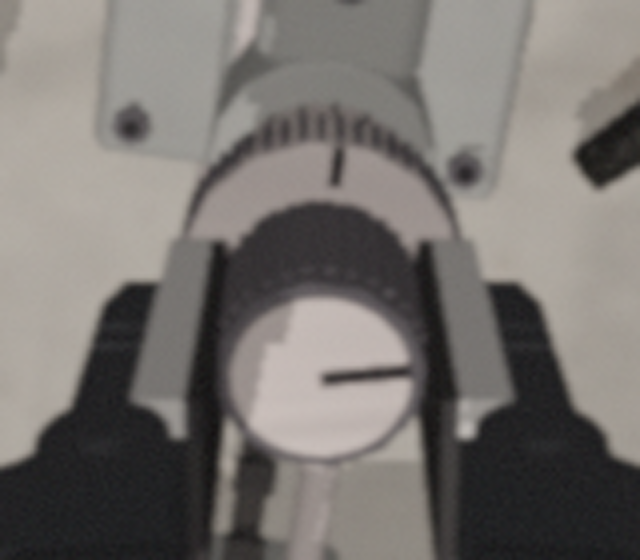

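```bash
python3 slip.py 336 183 340 150
```

```text
cap centre tool [2.93435509e-03 1.69990110e-05] cap az 82.12024106883865 flange az by line 6.016303080461189 by centre 7.755941652785726 0.017093476240681842
slip by line -76.10393798837747 by centre -74.36429941605293
```

Emit:
arm_command:
  increments: [0,-0.0004,0.0003,0,0,4,20,0,0,0,0,0,6,20,0,0,0,0,0,6,20,0,0,0,0,0,5,20,0,0,0,0,0,0,20,0,0,0,0,0,0,20]

```text
time_s: 21.25
position: [0.5736, -0.005, 0.1495]
eef_rot: [-3.13, 0.267, 0.0]
contact_force: [-3.0, 3.5, 0.8]
grip_width: 0.023
```

```bash
python3 v.py pics/w23.png
```

```text
21.3 [ 0.5736 -0.005   0.1495] F [-3.2  4.6  0.3] Ftool [-4.  -4.  -0.3] M [0.677 0.522 0.016] q6 93.3
```

View pics/w23.png

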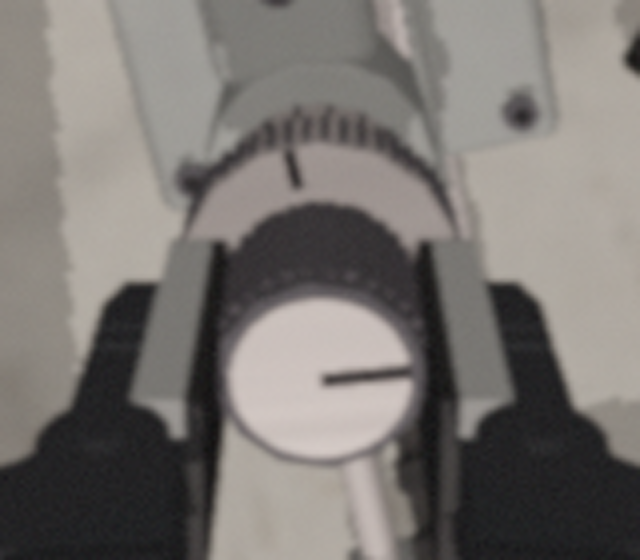

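```bash
python3 slip.py 297 187 290 152
```

```text
cap centre tool [ 0.00276534 -0.0005611 ] cap az 82.12331199650343 flange az by line -10.202774755589907 by centre -13.265735265681021 0.017092397936804685
slip by line -92.32608675209335 by centre -95.38904726218445
```

Emit:
arm_command:
  increments: [-0.0005,-0.0006,0,0,0,0,20,0,0,0,0,0,0,20]

```text
time_s: 21.47
position: [0.5735, -0.0047, 0.1495]
eef_rot: [3.129, -0.271, 0.001]
contact_force: [-2.1, -1.1, -0.3]
grip_width: 0.0231
```

Emit:
arm_command:
  increments: [0,0,0,0,0,0,30,0,0,0,0,0,0,40,0,0,0,0,0,0,50,0,0,0,0,0,0,55,0,0,0,0,0,0,55,0,0,-0.01,0,0,0,55,0,0,-0.03,0,0,0,55,0,0,-0.033,0,0,0,55,0,0,0,0,0,0,55,0,0,0,0,0,0,55]

```text
time_s: 22.3
position: [0.5744, -0.0045, 0.225]
eef_rot: [3.129, -0.275, 0.007]
contact_force: [-0.2, -0.1, -0.9]
grip_width: 0.0469
```

```bash
python3 v.py pics/w24.png
python3 - <<'E'
from h import *
im,d=get_image("wrist");cv2.imwrite("pics/w24f.png",im)
im,d=get_image("scene");cv2.imwrite("pics/s24.png",cv2.resize(im[150:300,220:420],None,fx=4,fy=4,interpolation=cv2.INTER_CUBIC))
E
```

```text
22.35 [ 0.5736 -0.0044  0.2235] F [-0.4  0.1 -0.7] Ftool [-0.4 -0.1  0.7] M [ 0.024 -0.001  0.028] q6 93.7
```

View pics/w24.png

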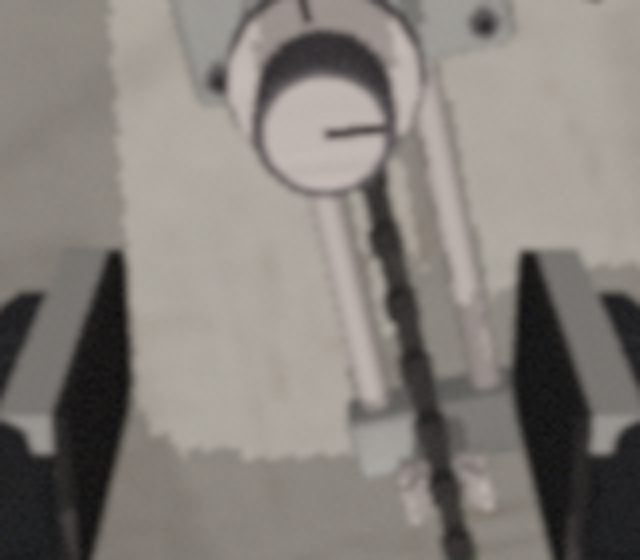

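View pics/s24.png

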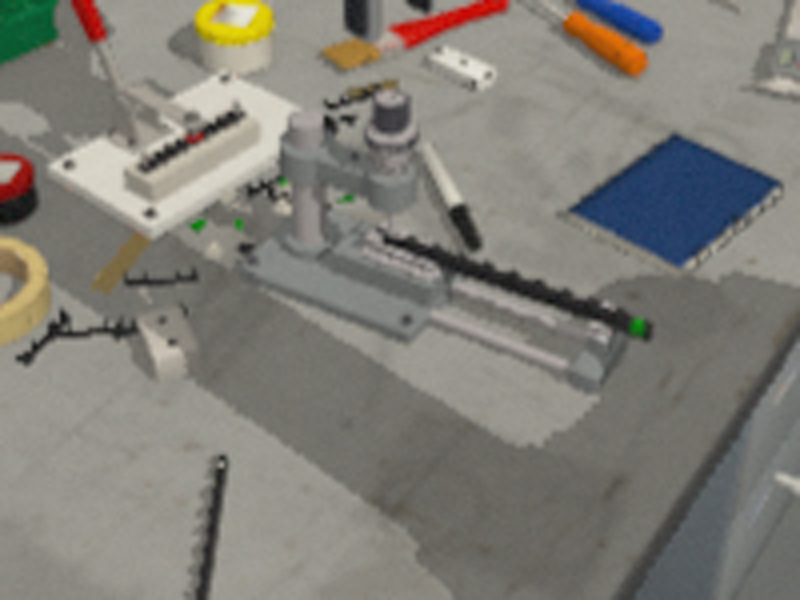

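View pics/w24f.png

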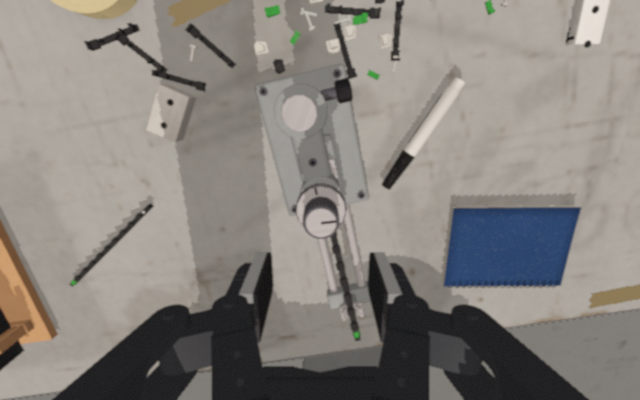

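Run:
```python
from h import *
s,p,Rc=pose();par=P("wrist");im,d=get_image("wrist")
def T(u,v,z): return (ray("wrist",(240+u/4,190+v/4),z=z,par=par)-p)[:2]
az=lambda w:np.degrees(np.arctan2(w[1],w[0]))
a=az(T(385,128,.1675)-T(325,134,.1675));c=T(323,131,.1675)
b=az(T(303,0,.143)-c);print("slip",(b-a+180)%360-180)
X=cloud(par=par,d=d);Z=X[...,2]
m=(Z>.045)&(Z<.06)&(X[...,0]>.35)&(X[...,0]<.55)&(abs(X[...,1]+.008)<.012);q=X[m];print("strip cap end x",q[:,0].min(),np.percentile(q[:,2],98))
print(s["contact_force"],p)
manip.close_job()
```

```text
slip 96.92144629568224
strip cap end x 0.3764258210862837 0.05653945384474228
[-0.12765481  0.00303457 -0.57666431] [ 0.57283155 -0.00437317  0.22202748]
the job is handed in; nothing more can be done
```

The strip is gauged and the job is handed in after about 22 s of the 72 s, with the ratchet slipped four clicks.

- **Strip:** I took the longer strip (204 mm measured) and lowered it into the guide and onto the outer rest. I then slid it home with its plain end on the stop, at a peak of about 8 N, and let it go. After release it lay level and in line with the guide. Its capped end was at x = 0.3764 m at the last look, against an expected 0.3763 m.
- **Ratchet:** I gripped the cap at 20 N and turned it clockwise in one stroke. The cap and flange lines showed about 95 to 97° of slip, both while I held the cap and after I let go. That is four clicks (96°), within the three to five allowed.
- **Spindle:** I did not see the tip bearing on the strip directly; I infer it from the clutch slipping. The wrist torque readings were too noisy to count clicks, so the count rests on the two lines.
- **Other checks:** The gripper is open and stands clear about 5 cm above the cap. Nothing else looked moved in the last pictures, though I did not measure that. Forces stayed small; the largest I read was about 9.5 N, while closing on the cap.

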